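# Put the wrench sockets back on the socket rail in order of size

### The job

Put the three loose wrench sockets back on the socket rail so that the row of four steps down in size, peg by peg, from the largest at one end to the smallest at the other. The largest already stands on its end peg: leave it there and fill the row away from it. Every socket must go right down over its peg and stand upright on the rail.

Things in the scene. Friction and masses are not known exactly. Their poses are not given: they have to be found in the camera images.
- socket_39_center (a point): Chromed wrench socket, an upright cylinder 39 mm in diameter (3.6 mm less in its upper part) and 52 mm tall, about 0.16 kg; square drive hole on top, underside hollow: opening 29 mm wide, over 31 mm deep. Point at its centre, half-way up (26 mm above its underside); z is its axis. The largest. Starts already standing on peg_a and stays there.
- socket_32_center (a point): Chromed wrench socket, an upright cylinder 32 mm in diameter (3.6 mm less in its upper part) and 47 mm tall, about 0.12 kg; square drive hole on top, underside hollow: opening 22 mm wide, over 28 mm deep. Point at its centre, half-way up (23.5 mm above its underside); z is its axis. Starts standing on the desk between the key machine (0.2 m high, about 60 mm away) and the rail; which spot changes. Goes on the rail.
- socket_25_center (a point): Chromed wrench socket, an upright cylinder 25 mm in diameter (3.6 mm less in its upper part) and 42 mm tall, about 0.09 kg; square drive hole on top, underside hollow: opening 17 mm wide, over 25 mm deep. Point at its centre, half-way up (21 mm above its underside); z is its axis. Starts standing on the desk between the key machine (0.2 m high, about 60 mm away) and the rail; which spot changes. Goes on the rail.
- socket_18_center (a point): Chromed wrench socket, an upright cylinder 18 mm in diameter (3.6 mm less in its upper part) and 38 mm tall, about 0.06 kg; square drive hole on top, underside hollow: opening 13 mm wide, over 22 mm deep. Point at its centre, half-way up (19 mm above its underside); z is its axis. Starts standing on the desk between the key machine (0.2 m high, about 60 mm away) and the rail; which spot changes. Goes on the rail.
- peg_a_foot (a point): One of four equal steel pegs, 62 mm apart in a straight row on the fixed red-edged socket rail (34 wide, 14 high, 232 mm long). Point on the peg's axis at its foot, on the rail's top face, 14 mm above the desk. The peg is 8 mm thick and 18 mm high with a tapered tip. y runs along the rail. Carries the 39 mm socket, at either end of the row.
- peg_b_foot (a point): One of four equal steel pegs, 62 mm apart in a straight row on the fixed red-edged socket rail (34 wide, 14 high, 232 mm long). Point on the peg's axis at its foot, on the rail's top face, 14 mm above the desk. The peg is 8 mm thick and 18 mm high with a tapered tip. y runs along the rail. Empty; one of the two inner pegs, which one changes.
- peg_c_foot (a point): One of four equal steel pegs, 62 mm apart in a straight row on the fixed red-edged socket rail (34 wide, 14 high, 232 mm long). Point on the peg's axis at its foot, on the rail's top face, 14 mm above the desk. The peg is 8 mm thick and 18 mm high with a tapered tip. y runs along the rail. Empty; one of the two inner pegs, which one changes.
- peg_d_foot (a point): One of four equal steel pegs, 62 mm apart in a straight row on the fixed red-edged socket rail (34 wide, 14 high, 232 mm long). Point on the peg's axis at its foot, on the rail's top face, 14 mm above the desk. The peg is 8 mm thick and 18 mm high with a tapered tip. y runs along the rail. Empty; at the other end of the row from peg_a.
Not all that is in view belongs to the job. What is shaped like the part that bears socket_25_center but blue is not meant.

How it is judged:
By the outcome, as a careful person would: the job done as asked, in the order asked, and still so for the second after the job is handed in, with the robot touching nothing.
It also fails if it takes over 88 s, if anything falls off the work surface, if the arm or the gripper's body presses on something with over 40 N, if the wrist force passes 120 N, or if a joint passes its speed limit or range.

### The arm

A 6-joint arm with a two-finger parallel gripper is mounted at the origin on a cart in front of the work surface, level with it; the furniture and walls round the work are solid. World frame = base frame: x ahead of the robot, y to its left, z up, the work surface at z = 0. Lengths are in m, angles in rad, forces in N, time in s.
With the tool pointing down it reaches from about 0.35 to 0.975 m from the base axis. Payload 4.9 kg.
Tool frame: the origin (TCP) lies on the centre line of the jaws, within the pads' length; the fingertips stand ctrl.nose_length ahead of it and the grasp point (between the pads) lies 2 mm behind it (ctrl.nose_length is the distance from the TCP to the fingertips, in m); z points along the fingers, y is the direction in which the jaws open and shut (so a half turn about z gives the same grasp; the last joint's range is limited). The gripper opens to 85 mm and grips with 20 to 120 N. Pads are 22 mm wide; open, the fingers measure 114 mm over their backs; the gripper's body (76 mm by 85 mm) begins 54 mm behind the grasp point. The pads swing forward as they close: fully open they stand 13 mm farther back than shut.
Start: joints at [1.189, 0.053, 1.613, -0, 1.476, -0.119], TCP at [0.162, 0.604, 0.248] pointing down, gripper open.
Joint ranges: [-3.01, 3.01], [-1.01, 2.22], [0.06, 2.58], [-1.02, 4.17], [0.09, 2.62], [-3.14, 3.14]. Speed limits (rad/s): [2.57, 2.57, 3.14, 3.14, 3.14, 3.14].

### API

Orientations are given as a rotation vector (axis times angle).
In Python, from station import sensors, get_image, order, ctrl gives the robot as it stands.
- The arm moves only by the tool move_arm, never from a script. Its argument "increments" is a list of rows, each a list of 5 numbers: the shift along the tool's x, y, z in cm, then the turn about the tool's z in degrees, then the finger opening in cm, from 0 to 8.54. In form: [[dx, dy, dz, twist, gripper], ...]. A call has 1 to 5 rows; each row is the pose to reach, as a shift and turn from the pose commanded when the call began, along the tool's axes at that moment; what a row does not reach only later rows make up. A row lasts 1/8 s, in which the tool goes at most 62.5 mm and 10.7 degrees, less where a joint would pass 70% of its speed; a pose out of reach is approached as far as the arm can. A call with a gripper value outside its range is refused whole. The fingers move at their own pace and stop on an object; "newtons" is the grip in N (left out, the last holds). Time passes only in rows, so rows that repeat a pose let the fingers close. It gives the time, the measured TCP pose, the force and the opening at its end, in the units of the state.
- sensors.get_obs(): the state, without advancing time (a new reading comes with each control period).
- get_image(name): name is "scene" or "side" or "wrist"; returns a dict with "image" (480x640x3 uint8, red, green, blue), "K" (3x3 intrinsics, pixels), "D" ([k1, k2, p1, p2, k3] as OpenCV has them; the pictures are not rectified), "R" (3x3) and "t" (3): a world point X has camera coordinates R X + t. Camera axes: x right, y down, z forward; pixel columns grow to the right and rows downward; lengths in m; the calibration is good to about 2 mm. A picture is of the moment at which its call begins. There is no depth.
- order.finish_job(): hands the job in, once; it reports no verdict.
The state is a dict: "t": time; "q": joint angles; "dq": joint speeds; "effort": joint torques, N m; "tool_pos": TCP position; "tool_rot": TCP orientation; "contact_force": force on the tool from outside, world axes, zero at the start; "wrist_torque": the same for the moment, N m; "opening": finger opening in m.
Only numpy, scipy, OpenCV 4.12 (cv2) and the standard library are available. Lean on these libraries where they do the work, as an engineer would, in place of code of your own. Each camera call takes 0.05 s, during which the arm holds its last target.

## Working session

There is one attempt and no reset: what is moved stays moved. The work goes in short steps, Python scripts to look and compute and a tool call to move; the robot and the scene stay as the last step left them, time stands still between calls to the robot, and variables do not carry over. Pictures are saved under pics/ and viewed, and the job is handed in when it is done.

Besides the shell and the picture viewer there is one more tool, called as name([rows], argument=value, ...), one row to a line, values as JSON. move_arm: Moves the arm, as the interface text tells. Its arguments: {"type":"object","properties":{"increments":{"type":"array"},"newtons":{"type":"number"}},"required":["increments"]}

```bash
mkdir -p pics; ls; python3 - <<'E'
from station import sensors,get_image,order,ctrl
import cv2,numpy as np
print(sensors.get_obs(),ctrl.nose_length)
for n in ["scene","side","wrist"]:
    d=get_image(n);cv2.imwrite(f"pics/{n}0.png",d["image"][:,:,::-1]);print(n,d["K"],d["D"],d["R"],d["t"])
E
```

```text
pics
{'t': 0.0, 'q': array([ 1.18897292e+00,  5.33313500e-02,  1.61428749e+00,  4.52024830e-08,
        1.47598563e+00, -1.18971612e-01]), 'dq': array([ 0.00024484, -0.00032552,  0.00056576, -0.00066133, -0.00151528,
       -0.00156336]), 'effort': array([-2.03706964e-03, -3.93680155e+01, -3.70176351e+01, -2.12363634e-04,
        7.12972018e-03, -1.94181627e-05]), 'tool_pos': array([0.16216117, 0.60299376, 0.24708268]), 'tool_rot': array([-4.11633524e-01, -3.11400396e+00,  3.06110415e-03]), 'contact_force': array([-0.11962856, -0.07549841, -1.06579823]), 'wrist_torque': array([-0.01043739, -0.01627274,  0.01128863]), 'opening': 0.08547644471751638} 0.017
scene [[452.1232549    0.         311.39955801]
 [  0.         452.1232549  234.42170279]
 [  0.           0.           1.        ]] [0.03616859 0.         0.         0.         0.        ] [[-0.99696813  0.07636546 -0.01492889]
 [ 0.0636633   0.69023074 -0.72078326]
 [-0.04473857 -0.71954836 -0.69299972]] [ 0.49464361 -0.0611642   1.0114614 ]
side [[609.78346547   0.         315.24269881]
 [  0.         609.78346547 241.97115065]
 [  0.           0.           1.        ]] [-0.12129297  0.          0.          0.          0.        ] [[ 0.5314172  -0.84706006  0.0092203 ]
 [-0.72524994 -0.46056805 -0.5117515 ]
 [ 0.43773083  0.26526653 -0.85908404]] [-0.18374105  0.43410884  0.85469422]
wrist [[408.01370736   0.         315.92457875]
 [  0.         408.01370736 239.61189492]
 [  0.           0.           1.        ]] [-0.08502618  0.          0.          0.          0.        ] [[ 0.26116286  0.96529408 -0.00113958]
 [ 0.93159731 -0.25173655  0.26221204]
 [ 0.25282486 -0.06954168 -0.96500961]] [-0.62516728 -0.03234169  0.37961558]
```

View pics/scene0.png

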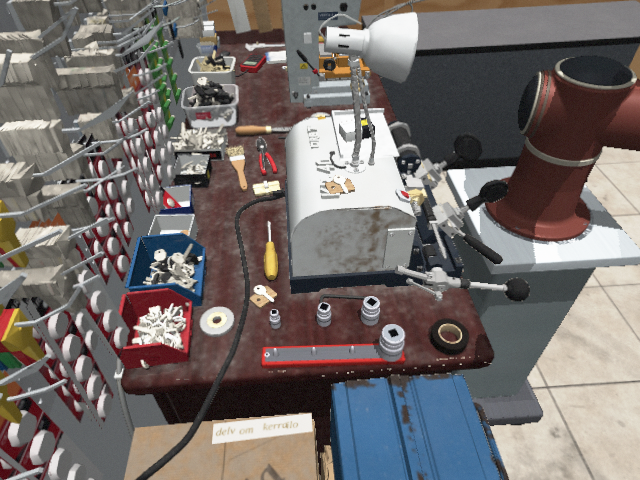

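View pics/side0.png

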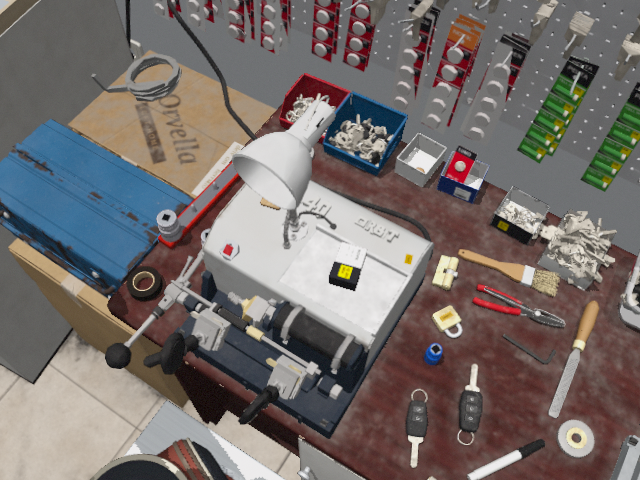

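View pics/wrist0.png

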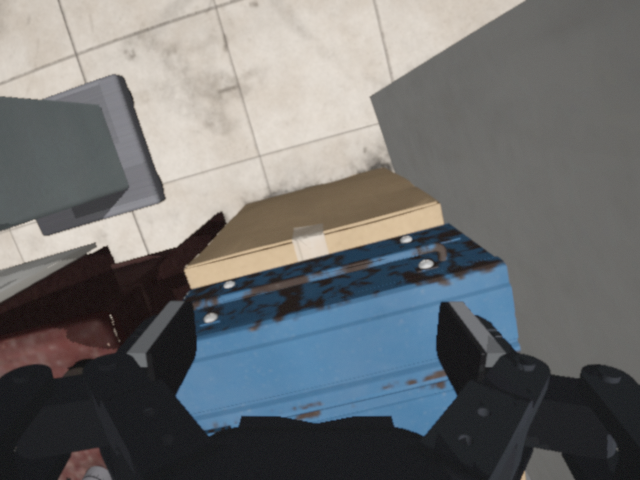

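```bash
cat > h.py <<'E'
from station import sensors,get_image,order,ctrl
import cv2,numpy as np
def ray(d,uv):
    p=cv2.undistortPoints(np.array([[uv]],float),d["K"],d["D"])[0,0]
    r=d["R"].T@np.array([p[0],p[1],1]); o=-d["R"].T@d["t"]; return o,r
def onz(d,uv,z):
    o,r=ray(d,uv); return o+r*(z-o[2])/r[2]
def proj(d,X):
    rv,_=cv2.Rodrigues(d["R"]); return cv2.projectPoints(np.array([X],float),rv,d["t"],d["K"],d["D"])[0][0,0]
def crop(d,x0,y0,x1,y1,s,fn):
    c=d["image"][y0:y1,x0:x1,::-1]; cv2.imwrite("pics/"+fn,cv2.resize(c,None,fx=s,fy=s,interpolation=cv2.INTER_CUBIC))
E
python3 - <<'E'
from h import *
d=get_image("scene"); crop(d,250,285,410,375,5,"c1.png")
for uv in [(275,325),(324,322),(371,320)]: print(onz(d,uv,0))
for uv in [(265,355),(405,352)]: print(onz(d,uv,0.014))
print(onz(d,(390,329),.066))
s=get_image("side")
for n,uv in [("s",(158,228))]: print(onz(s,uv,.014))
E
```

```text
[0.58052749 0.26531116 0.        ]
[0.4942997 0.2665387 0.       ]
[ 4.11313518e-01  2.69420421e-01 -1.11022302e-16]
[0.59692558 0.33183162 0.014     ]
[0.37005518 0.34552706 0.014     ]
[0.3978029  0.33459565 0.066     ]
[0.38982381 0.36888195 0.014     ]
```

View pics/c1.png

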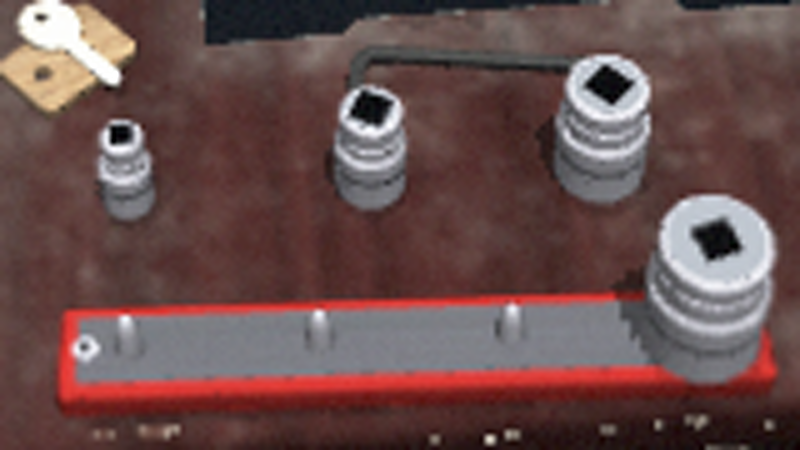

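```bash
python3 - <<'E'
from h import *
d=get_image("scene")
f=lambda x,y:(250+(x+.5)/5-.5,285+(y+.5)/5-.5)
for n,p,z in [("18",(122,137),.038),("25",(372,110),.042),("32",(608,85),.047),("39",(717,240),.066),("d",(125,318),.031),("c",(318,313),.031),("b",(511,307),.031),("d foot",(128,354),.014),("b foot",(513,341),.014)]:
    print(n,onz(d,f(*p),z).round(4))
for n,p in [("m1",(290,270)),("m2",(414,270))]: print(n,onz(d,p,0).round(3))
w=get_image("wrist"); c=-w["R"].T@w["t"]; print(c)
o=sensors.get_obs(); R=cv2.Rodrigues(o["tool_rot"])[0]; print(R, R.T@(c-o["tool_pos"]))
E
```

```text
18 [0.5796 0.2655 0.038 ]
25 [0.4943 0.2647 0.042 ]
32 [0.4138 0.265  0.047 ]
39 [0.3945 0.3415 0.066 ]
d [0.5802 0.3314 0.031 ]
c [0.5184 0.3349 0.031 ]
b [0.4566 0.3379 0.031 ]
d foot [0.5804 0.334  0.014 ]
b foot [0.4555 0.3399 0.014 ]
m1 [0.549 0.139 0.   ]
m2 [0.308 0.161 0.   ]
[0.09749163 0.62189703 0.37478783]
[[-9.65671409e-01  2.59766642e-01 -1.47682487e-04]
 [ 2.59766682e-01  9.65671323e-01 -4.07614568e-04]
 [ 3.67280753e-05 -4.31984724e-04 -9.99999906e-01]] [ 0.06739537  0.00095768 -0.12675785]
```

```bash
python3 - <<'E'
from h import *
d=get_image("scene");s=get_image("side")
def tri(a,b):
    P=lambda d:np.hstack([d["R"],d["t"][:,None]])
    u=lambda d,p:cv2.undistortPoints(np.array([[p]],float),d["K"],d["D"]).reshape(2,1)
    X=cv2.triangulatePoints(P(d),P(s),u(d,a),u(s,b));return (X[:3]/X[3]).ravel()
print(tri((400,45),(272,172)),tri((335,40),(325,118)),tri((357,165),(290,245)), tri((415,195),(205,232)))
print(onz(d,(416,240),.2-.05),onz(d,(290,240),.15))
E
```

```text
[0.37000077 0.0795916  0.40459617] [0.46409738 0.0679431  0.41250616] [0.4114608  0.07972761 0.19396968] [0.3455563  0.19027244 0.21419787]
[0.3424017  0.22667979 0.15      ] [0.54465838 0.20812561 0.15      ]
```

move_arm([
  [-4.9,-2.6,0,10,8.5],
  [-9.8,-5.2,0,20,8.5],
  [-14.7,-7.8,0,30,8.5],
  [-19.6,-10.4,0,40,8.5],
  [-24.5,-13,0,50,8.5],
])

```text
t: 1.08
tool_pos: [0.3663, 0.413, 0.2486]
tool_rot: [1.697, 2.644, 0.001]
contact_force: [-0.0, -0.1, 0.5]
opening: 0.0848
```

move_arm([
  [-5.2,2.1,0,9.3,8.5],
  [-10.4,4.2,0,18.6,8.5],
  [-15.6,6.2,0,27.7,8.5],
  [-15.6,6.2,0,27.7,8.5],
  [-15.6,6.2,0,27.7,8.5],
])

```text
t: 1.7
tool_pos: [0.487, 0.2991, 0.2482]
tool_rot: [-2.273, -2.167, 0.0]
contact_force: [0.2, 0.6, -0.7]
opening: 0.0851
```

```bash
python3 - <<'E'
from h import *
o=sensors.get_obs(); print(o["tool_pos"],cv2.Rodrigues(o["tool_rot"])[0].round(4),o["q"],o["t"])
w=get_image("wrist"); cv2.imwrite("pics/w1.png",w["image"][:,:,::-1]); np.savez("w1.npz",**w)
d=get_image("scene"); cv2.imwrite("pics/s1.png",d["image"][:,:,::-1])
E
```

```text
[0.48700341 0.29911908 0.24820387] [[ 4.780e-02  9.989e-01 -5.000e-04]
 [ 9.989e-01 -4.780e-02  3.000e-04]
 [ 2.000e-04 -5.000e-04 -1.000e+00]] [ 4.20392968e-01 -7.38169824e-02  1.73863215e+00  4.55016227e-04
  1.47715625e+00  4.68140168e-01] 1.7
```

View pics/w1.png

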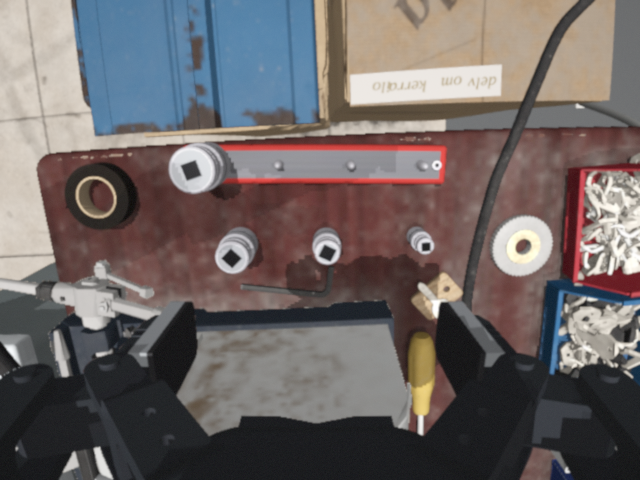

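View pics/s1.png

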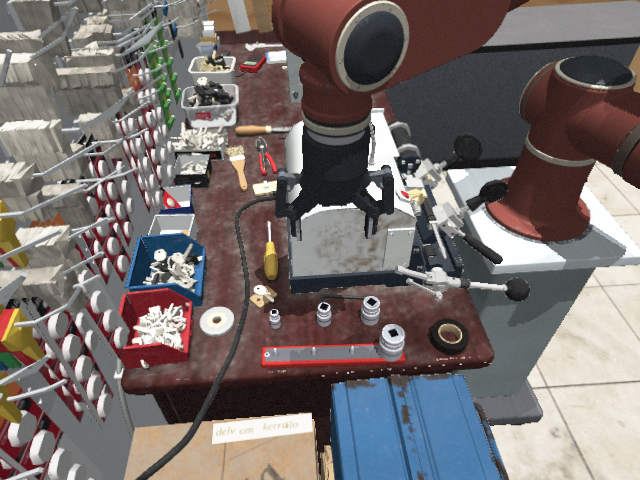

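```bash
python3 - <<'E'
from h import *
w=dict(np.load("w1.npz")); crop(w,160,130,460,280,2.66,"c2.png")
g=cv2.cvtColor(w["image"],cv2.COLOR_RGB2GRAY)
# drive holes: dark blobs
for n,(u,v),h in [("39",(192,170),.066),("32",(234,257),.047),("25",(322,253),.042),("18",(426,246),.038)]:
    r=12; sub=g[v-r:v+r,u-r:u+r]; m=(sub<60).astype(np.uint8)
    k,l,st,c=cv2.connectedComponentsWithStats(m); 
    i=min(range(1,k),key=lambda i:np.hypot(*(c[i]-r))if st[i,4]>8 else 99)
    p=c[i]+[u-r,v-r]; print(n,p.round(1),st[i,4],onz(w,p,h).round(4))
E
```

```text
39 [189.8 170.9] 130 [0.3922 0.3416 0.066 ]
32 [231. 258.] 138 [0.4122 0.2651 0.047 ]
25 [327.  252.8] 109 [0.4937 0.2642 0.042 ]
18 [425.5 246.5] 36 [0.5792 0.2645 0.038 ]
```

View pics/c2.png

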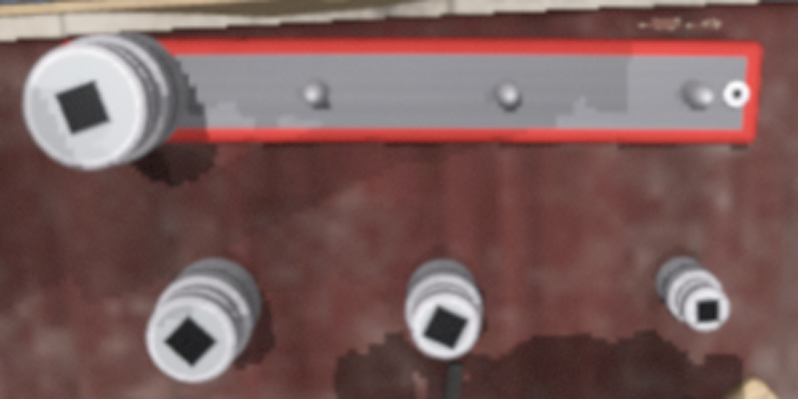

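```bash
python3 - <<'E'
from h import *
w=dict(np.load("w1.npz"))
f=lambda x,y:(160+(x+.5)/2.66-.5,130+(y+.5)/2.66-.5)
for n,p in [("b",(315,93)),("c",(508,95)),("d",(696,94))]: print(n,onz(w,f(*p),.026).round(4),onz(w,f(*p),.03).round(4))
# rail corners/edges red mask
im=cv2.cvtColor(w["image"],cv2.COLOR_RGB2HSV)
m=((im[...,0]<8)|(im[...,0]>172))&(im[...,1]>190)&(im[...,2]>170)
m=m.astype(np.uint8); m[:, :220]=0; m[:,450:]=0;m[:130]=0;m[200:]=0
ys,xs=np.nonzero(m)
for u in [240,280,320,360,400,435]:
    c=np.nonzero(m[:,u])[0]; 
    a,b=c.min(),c.max(); 
    P=onz(w,(u,a-.5),.014);Q=onz(w,(u,b+.5),.014); print(u,a,b,P.round(4),Q.round(4),((P+Q)/2).round(4))
r=xs.max(); print("end",r,onz(w,(r+.5,165),.014))
E
```

```text
b [0.4558 0.3394 0.026 ] [0.4562 0.3397 0.03  ]
c [0.5172 0.3357 0.026 ] [0.5169 0.3361 0.03  ]
d [0.5775 0.3334 0.026 ] [0.5765 0.3338 0.03  ]Traceback (most recent call last):
  File "<stdin>", line 12, in <module>
    return umr_minimum(a, axis, None, out, keepdims, initial, where)
ValueError: zero-size array to reduction operation minimum which has no identity
```

```bash
python3 - <<'E'
from h import *
w=dict(np.load("w1.npz")); d=get_image("scene")
def tri(a,b):
    P=lambda d:np.hstack([d["R"],d["t"][:,None]])
    u=lambda d,p:cv2.undistortPoints(np.array([[p]],float),d["K"],d["D"]).reshape(2,1)
    X=cv2.triangulatePoints(P(w),P(d),u(w,a),u(d,b));return (X[:3]/X[3]).ravel().round(3)
print("hub",tri((98,292),(438,286)),"arm",tri((150,293),(400,268)),tri((180,320),(400,268)),tri((112,322),(463,258)))
crop(w,0,230,240,410,3.3,"c3.png"); crop(d,380,230,540,330,5,"c4.png")
E
```

```text
hub [0.291 0.24  0.047] arm [0.377 0.271 0.134] [0.363 0.219 0.071] [0.262 0.197 0.041]
```

View pics/c3.png

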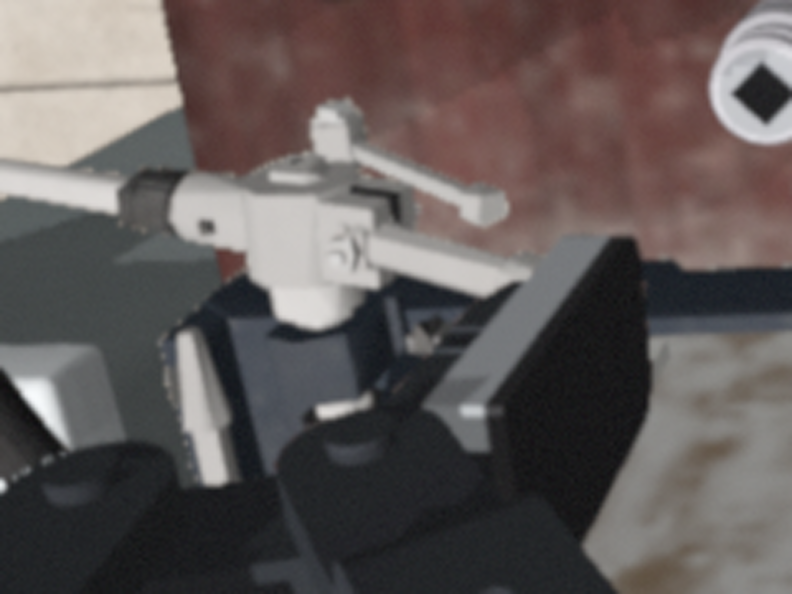

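View pics/c4.png

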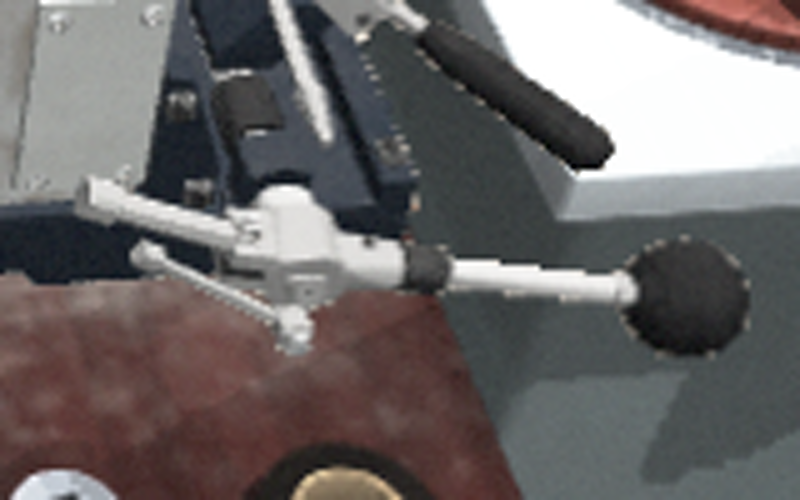

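```bash
python3 - <<'E'
from h import *
w=dict(np.load("w1.npz")); d=get_image("scene")
def tri(a,b):
    P=lambda d:np.hstack([d["R"],d["t"][:,None]])
    u=lambda d,p:cv2.undistortPoints(np.array([[p]],float),d["K"],d["D"]).reshape(2,1)
    X=cv2.triangulatePoints(P(w),P(d),u(w,a),u(d,b));return (X[:3]/X[3]).ravel().round(3)
print("small tip",tri((147,292),(409,280)),"small root",tri((101,269),(438.5,297)),"longarm root",tri((112,304),(428,277)))
for z in (.06,.1,.15): print(onz(d,(399,269),z))
E
```

```text
small tip [0.35  0.25  0.079] small root [0.294 0.259 0.041] longarm root [0.311 0.235 0.066]
[0.35501141 0.20754523 0.06      ]
[0.36740897 0.24227932 0.1       ]
[0.38290591 0.28569693 0.15      ]
```

move_arm([
  [-1.9,-3.6,2,0,5.5],
  [-3.75,-7.2,4,0,5.5],
  [-3.75,-7.2,4,0,5.5],
  [-3.75,-7.2,4,0,5.5],
])

```text
t: 2.4
tool_pos: [0.4138, 0.2658, 0.2092]
tool_rot: [2.272, 2.168, 0.003]
contact_force: [-0.1, 0.0, -0.1]
opening: 0.0548
```

```bash
python3 - <<'E'
from h import *
o=sensors.get_obs(); print(o["tool_pos"],o["opening"])
w=get_image("wrist"); cv2.imwrite("pics/w2.png",w["image"][:,:,::-1]); np.savez("w2.npz",**w)
E
```

```text
[0.41376426 0.26583411 0.2092474 ] 0.05484591474487356
```

View pics/w2.png

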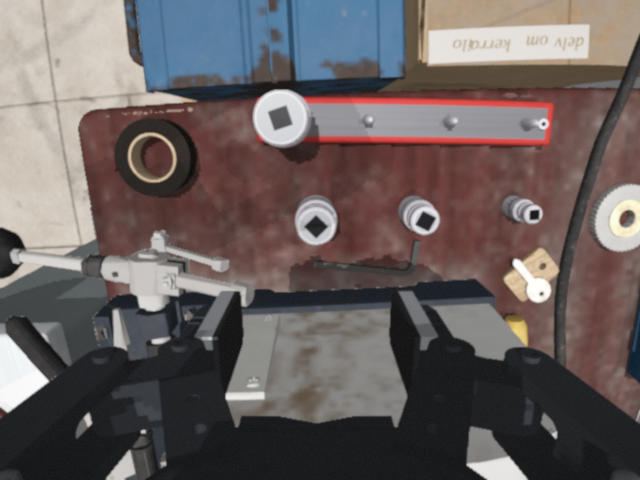

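```bash
cat >> h.py <<'E'
def tri(w,a,d,b):
    P=lambda d:np.hstack([d["R"],d["t"][:,None]])
    u=lambda d,p:cv2.undistortPoints(np.array([[p]],float),d["K"],d["D"]).reshape(2,1)
    X=cv2.triangulatePoints(P(w),P(d),u(w,a),u(d,b));return (X[:3]/X[3]).ravel().round(4)
def hole(w,u,v,h,r=14,th=60):
    g=cv2.cvtColor(w["image"],cv2.COLOR_RGB2GRAY)
    sub=g[v-r:v+r,u-r:u+r]; m=(sub<th).astype(np.uint8)
    k,l,st,c=cv2.connectedComponentsWithStats(m)
    i=min(range(1,k),key=lambda i:np.hypot(*(c[i]-r))if st[i,4]>8 else 99)
    p=c[i]+[u-r,v-r]; return p.round(1),st[i,4],onz(w,p,h).round(4)
E
python3 - <<'E'
from h import *
w=dict(np.load("w2.npz")); d=get_image("scene"); cv2.imwrite("pics/s2.png",d["image"][:,:,::-1])
print("small",tri(w,(224,265),d,(409,280)),"long",tri(w,(250,297),d,(399,269)))
for a in [(281,117,.066),(319,226,.047),(425,221,.042),(533,214,.038)]: print(hole(w,*a))
f=cv2.imread("pics/s2.png")
for n,p in [("b",(370,120)),("c",(452,121)),("d",(530,124))]: print(n,onz(w,p,.03).round(4))
crop(w,240,80,560,240,2.5,"c5.png")
E
```

```text
small [0.3499 0.2489 0.0778] long [0.3649 0.2283 0.0843]Traceback (most recent call last):
  File "<stdin>", line 4, in <module>
  File "h.py", line 20, in hole
    i=min(range(1,k),key=lambda i:np.hypot(*(c[i]-r))if st[i,4]>8 else 99)
ValueError: min() iterable argument is empty
```

View pics/s2.png

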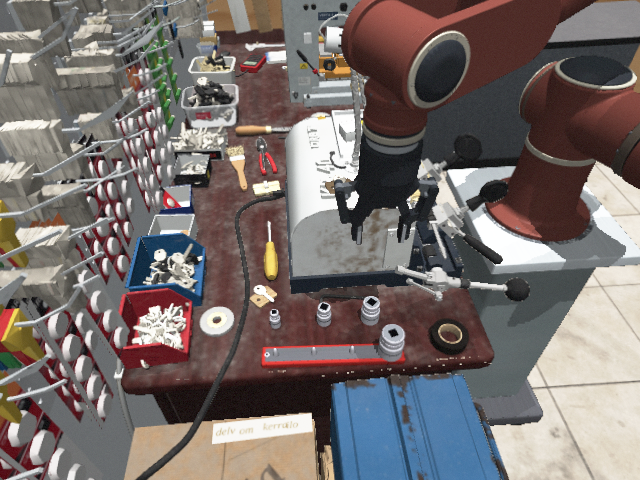

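```bash
python3 - <<'E'
from h import *
w=dict(np.load("w2.npz")); d=get_image("scene"); 
crop(d,310,110,470,250,4.2,"c6.png")
for a in [(281,117,.066),(319,226,.047),(425,221,.042),(533,214,.038)]: print(hole(w,*a,th=80))
crop(w,240,80,560,240,2.5,"c5.png")
T=sensors.get_obs()["tool_pos"]; R=cv2.Rodrigues(sensors.get_obs()["tool_rot"])[0]
for X in [(0,0,0.017),(0,.057,-.05),(0,-.057,-.05),(.038,.0425,-.056),(.038,-.0425,-.056)]:
    print(X,proj(d,T+R@np.array(X)), ((proj(d,T+R@np.array(X))-[310,110])*4.2).round())
E
```

```text
Traceback (most recent call last):
  File "h.py", line 20, in hole
    i=min(range(1,k),key=lambda i:np.hypot(*(c[i]-r))if st[i,4]>8 else 99)
ValueError: min() iterable argument is empty
```

View pics/c6.png

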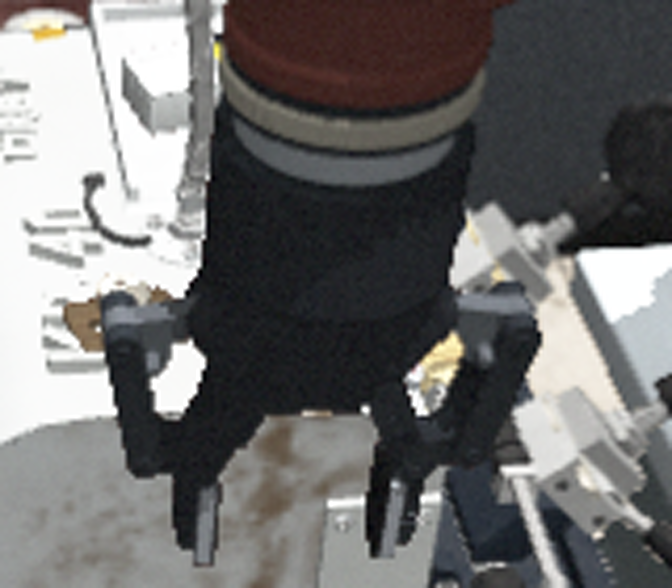

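```bash
python3 - <<'E'
from h import *
w=dict(np.load("w2.npz")); g=cv2.cvtColor(w["image"],cv2.COLOR_RGB2GRAY)
crop(w,240,80,560,240,2.5,"c5.png")
for a in [(281,117,.066),(319,226,.047),(425,221,.042),(533,214,.038)]:
    print(g[a[1]-14:a[1]+14,a[0]-14:a[0]+14].min())
    try: print(hole(w,*a,th=int(g[a[1]-14:a[1]+14,a[0]-14:a[0]+14].min())+30))
    except Exception as e: print(e)
E
```

```text
83
(array([279.9, 117.6]), np.int32(315), array([0.3938, 0.3421, 0.066 ]))
28
(array([315.7, 226.1]), np.int32(208), array([0.413 , 0.2653, 0.047 ]))
36
(array([425.2, 220.9]), np.int32(171), array([0.4944, 0.2642, 0.042 ]))
25
(array([534. , 214.4]), np.int32(53), array([0.5801, 0.2645, 0.038 ]))
```

View pics/c5.png

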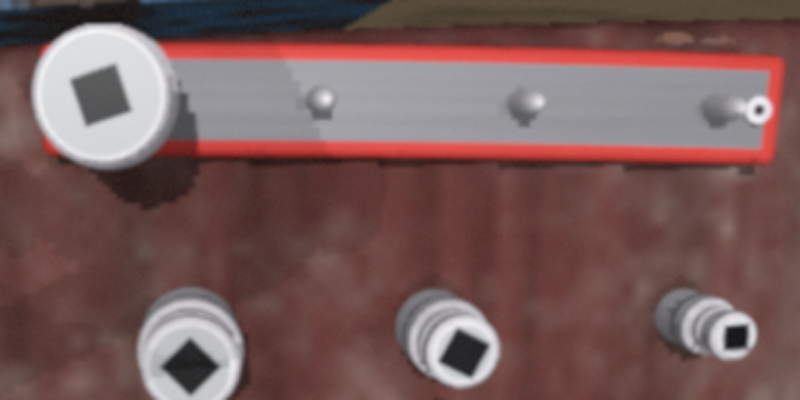

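```bash
python3 - <<'E'
from h import *
w=dict(np.load("w2.npz"))
for p in [(322,98),(533,101),(734,107)]: print(onz(w,(240+p[0]/2.5-.3,80+p[1]/2.5-.3),.031).round(4))
print(sensors.get_obs()["tool_pos"])
E
```

```text
[0.4548 0.3393 0.031 ]
[0.5167 0.3362 0.031 ]
[0.578  0.3329 0.031 ]
[0.41479161 0.26585167 0.20996365]
```

move_arm([
  [0,-0.05,0,7.5,4.4],
  [0,-0.05,4,15,4.4],
  [0,-0.05,8,15,4.4],
  [0,-0.05,11,15,4.4],
  [0,-0.05,11,15,4.4],
])

```text
t: 3.18
tool_pos: [0.412, 0.2646, 0.0963]
tool_rot: [-2.537, -1.851, 0.008]
contact_force: [-0.3, -0.8, 0.8]
opening: 0.044
```

```bash
python3 - <<'E'
from h import *
o=sensors.get_obs(); print(o["tool_pos"],o["opening"],o["contact_force"])
w=get_image("wrist"); cv2.imwrite("pics/w3.png",w["image"][:,:,::-1])
d=get_image("scene"); crop(d,300,170,460,370,3,"c7.png")
E
```

```text
[0.41199546 0.26459978 0.09628357] 0.04398816597909788 [-0.34551548 -0.78406731  0.78890863]
```

View pics/w3.png

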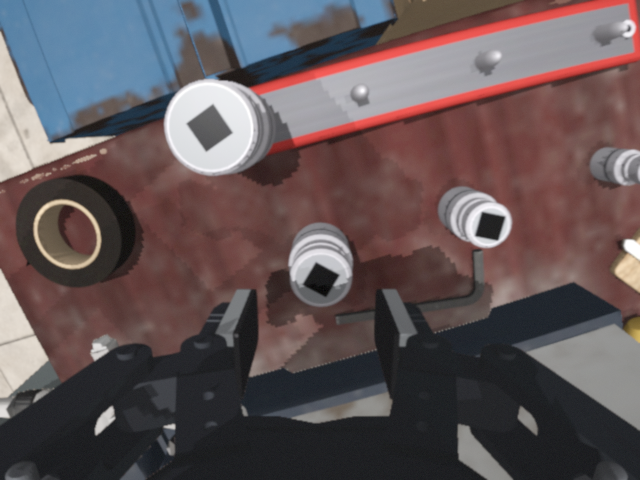

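View pics/c7.png

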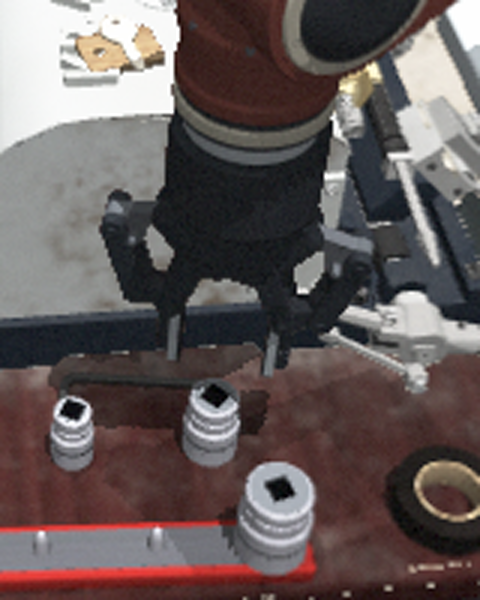

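move_arm([
  [0,0,2,0,4.4],
  [0,0,3.5,0,4.4],
  [0,0,4.5,0,4.4],
  [0,0,4.5,0,4.4],
])

```text
t: 3.78
tool_pos: [0.4126, 0.2649, 0.0528]
tool_rot: [-2.537, -1.852, 0.002]
contact_force: [0.4, -0.4, -0.0]
opening: 0.0441
```

```bash
python3 - <<'E'
from h import *
o=sensors.get_obs(); print(o["tool_pos"],o["opening"],o["contact_force"])
w=get_image("wrist"); cv2.imwrite("pics/w4.png",w["image"][:,:,::-1])
d=get_image("scene"); crop(d,300,170,460,370,3,"c8.png")
E
```

```text
[0.41264096 0.26493795 0.05283028] 0.04411758572047553 [ 0.37398382 -0.37320894 -0.01045809]
```

View pics/w4.png

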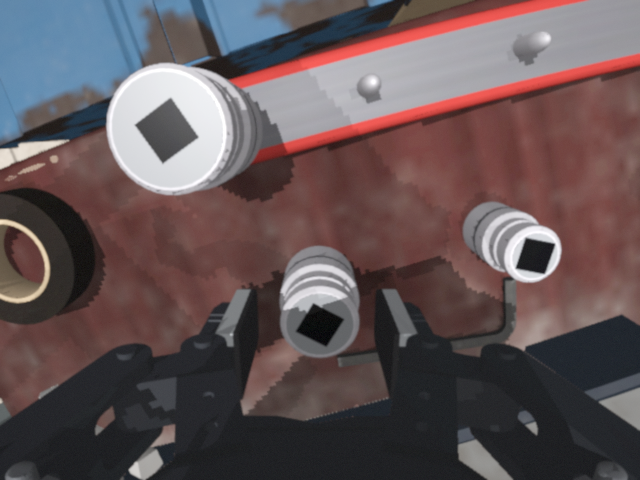

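View pics/c8.png

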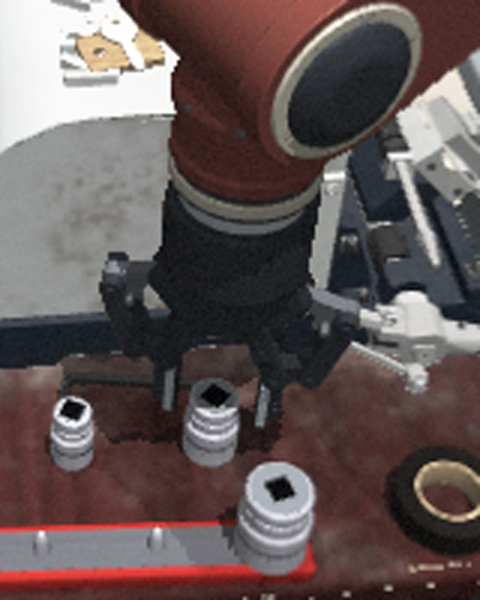

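move_arm([
  [0,0,0.7,0,4.4],
  [0,0,1.4,0,4.4],
  [0,0,2.0,0,4.4],
  [0,0,2.0,0,4.4],
])

```text
t: 4.38
tool_pos: [0.4123, 0.2648, 0.0324]
tool_rot: [-2.537, -1.852, 0.003]
contact_force: [0.7, 0.2, 0.2]
opening: 0.044
```

```bash
python3 - <<'E'
from h import *
o=sensors.get_obs(); print(o["tool_pos"],o["opening"],o["contact_force"])
w=get_image("wrist"); cv2.imwrite("pics/w5.png",w["image"][:,:,::-1])
d=get_image("scene"); crop(d,300,170,460,370,3,"c9.png")
E
```

```text
[0.41233389 0.2647898  0.0324033 ] 0.043963576253934517 [0.70010767 0.22456452 0.17959725]
```

View pics/w5.png

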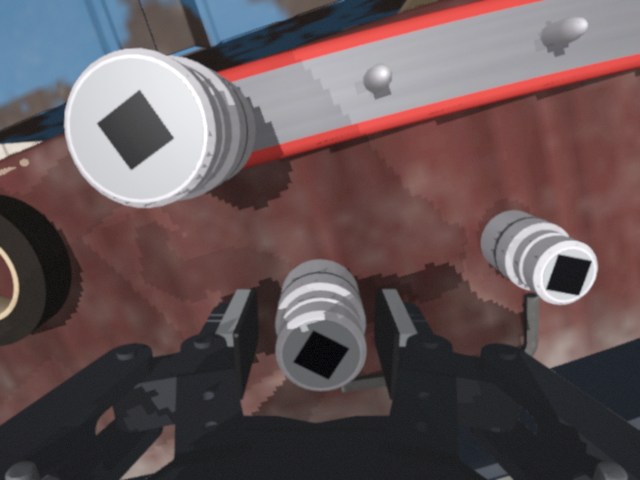

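View pics/c9.png

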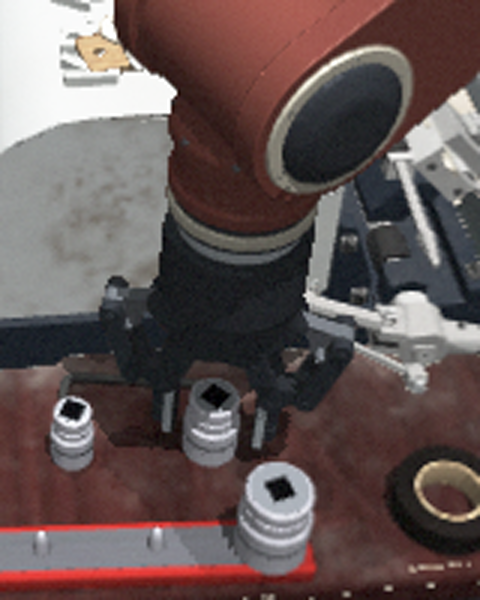

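move_arm([
  [0,0,2.0,0,2.0],
  [0,0,0,0,2.0],
  [0,0,0,0,2.0],
  [0,0,0,0,2.0],
], newtons=45)

```text
t: 4.97
tool_pos: [0.4126, 0.2649, 0.0328]
tool_rot: [-2.538, -1.852, 0.001]
contact_force: [-1.2, 0.2, -0.6]
opening: 0.0305
```

move_arm([
  [0,0,0,0,2.0],
  [0,0,0,0,2.0],
])

```text
t: 5.22
tool_pos: [0.4124, 0.2648, 0.0326]
tool_rot: [-2.537, -1.852, 0.002]
contact_force: [-0.4, -0.5, -0.5]
opening: 0.0303
```

```bash
python3 - <<'E'
from h import *
o=sensors.get_obs(); print(o["tool_pos"],o["opening"],o["contact_force"])
w=get_image("wrist"); cv2.imwrite("pics/w6.png",w["image"][:,:,::-1])
E
```

```text
[0.41241625 0.26480823 0.03255613] 0.0302781492346405 [-0.37483945 -0.51725792 -0.54846691]
```

View pics/w6.png

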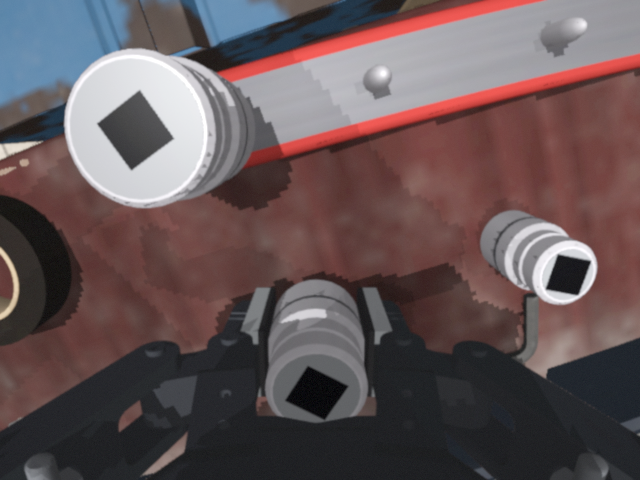

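```bash
python3 - <<'E'
from h import *
d=get_image("scene"); crop(d,330,260,420,350,6,"c10.png")
E
```

```text
(no output)
```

View pics/c10.png

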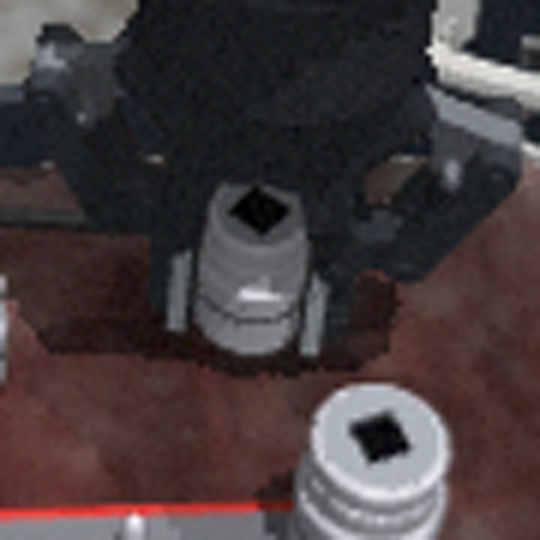

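```bash
python3 - <<'E'
from h import *
d=get_image("scene"); w=get_image("wrist")
print(hole(w,318,392,.05,r=30,th=25),hole(d,373,295,.05,r=8,th=30))
a=hole(w,318,392,.05,r=30,th=25)[0];b=hole(d,373,295,.05,r=8,th=30)[0]
print(tri(w,a,d,b), onz(w,a,.06),onz(w,a,.065))
E
```

```text
(array([316.1, 392.5]), np.int32(1657), array([0.408 , 0.2535, 0.05  ])) (array([372.7, 294.7]), np.int32(43), array([0.4093, 0.2529, 0.05  ]))
[0.4111 0.2612 0.0609] [0.41024412 0.26045837 0.06      ] [0.41136146 0.26391757 0.065     ]
```

move_arm([
  [0,0,0.7,0,2.0],
  [0,0,1.2,0,2.0],
  [0,0,1.2,0,2.0],
])

```text
t: 5.8
tool_pos: [0.4123, 0.2648, 0.0204]
tool_rot: [-2.537, -1.852, 0.003]
contact_force: [-0.5, -0.8, -1.0]
opening: 0.0303
```

move_arm([
  [0,0,0.15,0,2.0],
  [0,0,0.15,0,4.4],
  [0,0,0.15,0,4.4],
  [0,0,0.15,0,4.4],
  [0,0,-1.4,0,4.4],
])

```text
t: 6.42
tool_pos: [0.4119, 0.2646, 0.0347]
tool_rot: [-2.537, -1.852, 0.005]
contact_force: [0.4, -0.1, 0.4]
opening: 0.0441
```

move_arm([
  [0,0,0,0,4.4],
  [0,0,0,0,4.4],
])

```text
t: 6.68
tool_pos: [0.4133, 0.2652, 0.0358]
tool_rot: [2.538, 1.852, 0.002]
contact_force: [-0.1, 0.3, -0.3]
opening: 0.0444
```

```bash
python3 - <<'E'
from h import *
o=sensors.get_obs(); print(o["tool_pos"],o["opening"],o["contact_force"])
w=get_image("wrist"); cv2.imwrite("pics/w7.png",w["image"][:,:,::-1])
d=get_image("scene"); crop(d,330,260,420,350,6,"c11.png")
E
```

```text
[0.41325403 0.26518433 0.03582087] 0.04435124999856458 [-0.0720662   0.3273004  -0.31488847]
```

View pics/w7.png

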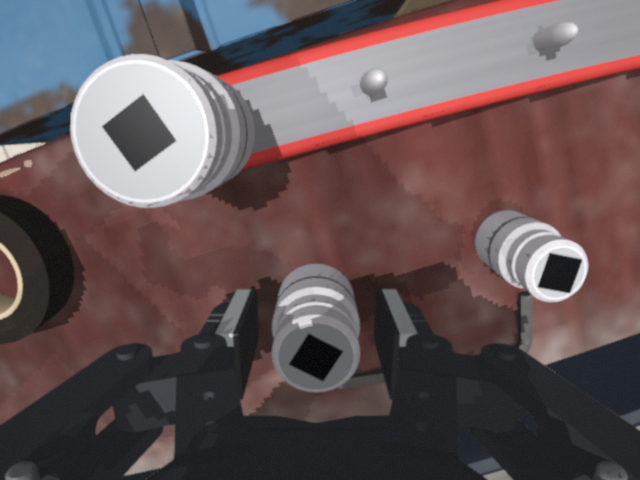

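View pics/c11.png

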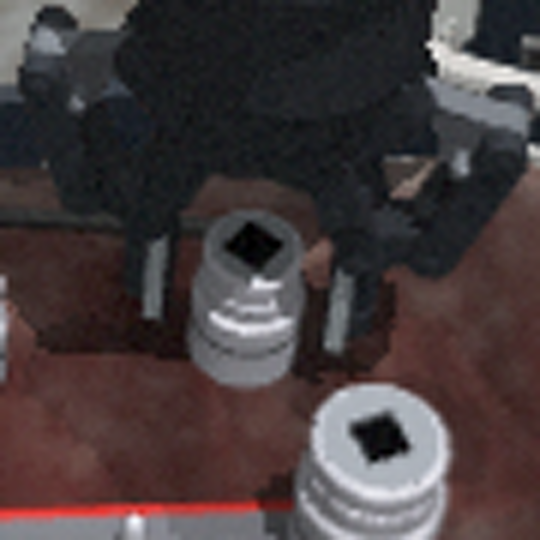

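move_arm([
  [0,0,0,0,2.0],
  [0,0,0,0,2.0],
  [0,0,0,0,2.0],
  [0,0,0,0,2.0],
])

```text
t: 7.28
tool_pos: [0.413, 0.2651, 0.0353]
tool_rot: [2.538, 1.852, 0.0]
contact_force: [-0.1, -0.1, 1.2]
opening: 0.0293
```

```bash
python3 - <<'E'
from h import *
o=sensors.get_obs(); print(o["tool_pos"],o["opening"],o["contact_force"])
w=get_image("wrist"); cv2.imwrite("pics/w8.png",w["image"][:,:,::-1])
E
```

```text
[0.41298547 0.26507701 0.03530633] 0.029310893538294382 [-0.05469355 -0.13209719  1.15006944]
```

View pics/w8.png

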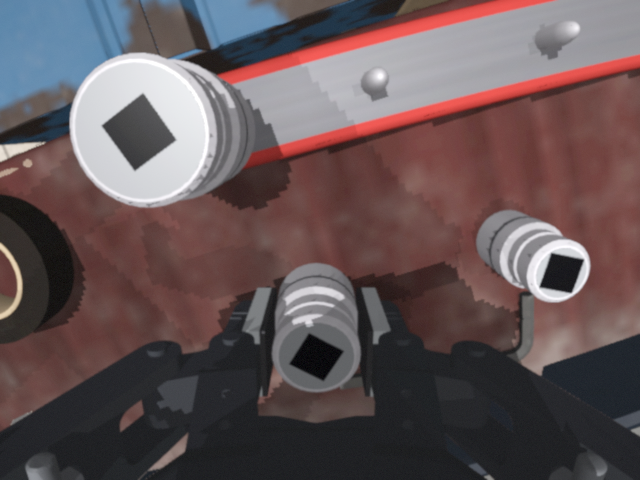

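move_arm([
  [0,0,-3,0,2.0],
  [0,0,-6.5,0,2.0],
  [3,0.6,-6.5,-5,2.0],
  [6,1.3,-6.5,-10,2.0],
  [8.34,1.78,-6.5,-15,2.0],
])

```text
t: 7.95
tool_pos: [0.4555, 0.3398, 0.0998]
tool_rot: [-2.271, -2.171, 0.001]
contact_force: [0.5, -0.3, -1.0]
opening: 0.0292
```

move_arm([
  [0,0,0,0,2.0],
  [0,0,0,0,2.0],
])

```text
t: 8.2
tool_pos: [0.4545, 0.3383, 0.0995]
tool_rot: [-2.275, -2.166, 0.003]
contact_force: [-0.3, -0.3, -1.6]
opening: 0.0295
```

```bash
python3 - <<'E'
from h import *
o=sensors.get_obs(); print(o["tool_pos"],o["opening"],o["contact_force"])
w=get_image("wrist"); cv2.imwrite("pics/w9.png",w["image"][:,:,::-1])
d=get_image("scene"); crop(d,300,250,440,390,4,"c12.png")
s=get_image("side"); cv2.imwrite("pics/side1.png",s["image"][:,:,::-1])
E
```

```text
[0.45453791 0.33834097 0.09949024] 0.02952591197264397 [-0.32842842 -0.32678725 -1.64309301]
```

View pics/w9.png

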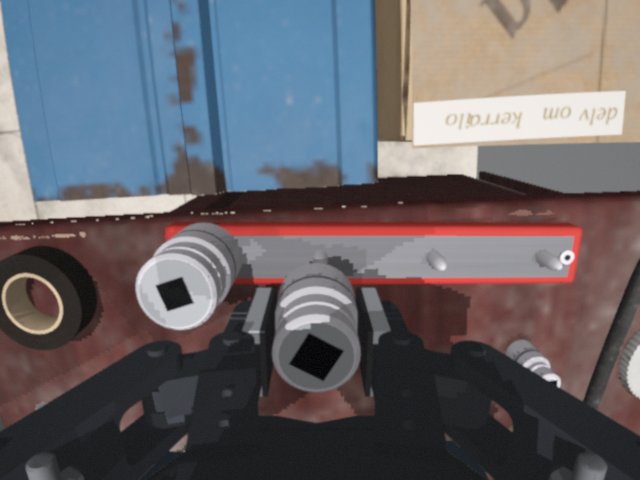

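View pics/c12.png

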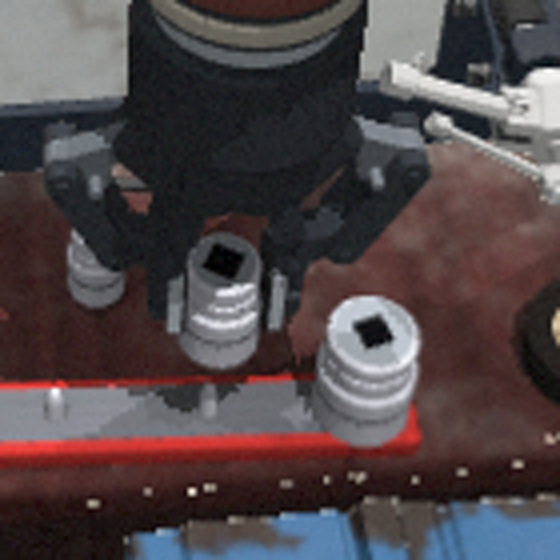

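View pics/side1.png

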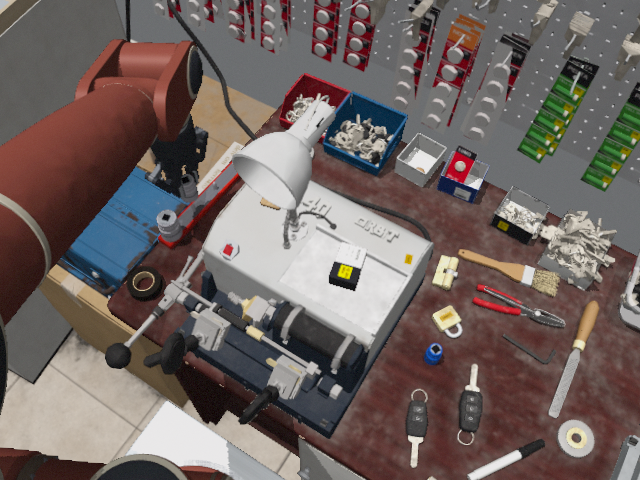

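```bash
python3 - <<'E'
from h import *
d=get_image("scene"); w=get_image("wrist")
a=hole(w,317,357,.1115,r=26,th=25);b=hole(d,355,315,.1115,r=8,th=30)
print(a,b,tri(w,a[0],d,b[0]))
print("peg b scene",onz(d,(300+208/4-.4,250+388/4-.4),.031), "c",onz(d,(300+55/4-.4,250+388/4-.4),.031))
print("c,d tips wrist",onz(w,(433,250),.031),onz(w,(541,252),.031))
print(onz(w,(437,260),.014))
crop(w,220,200,600,300,2.1,"c13.png")
E
```

```text
(array([315.8, 356.8]), np.int32(1251), array([0.454 , 0.3358, 0.1115])) (array([355.4, 314.9]), np.int32(55), array([0.4548, 0.3362, 0.1115])) [0.4539 0.3326 0.1064]
peg b scene [0.45709925 0.33900352 0.031     ] c [0.51811564 0.33381024 0.031     ]
c,d tips wrist [0.51353828 0.3444073  0.031     ] [0.57043952 0.34035887 0.031     ]
[0.52077999 0.33315734 0.014     ]
```

View pics/c13.png

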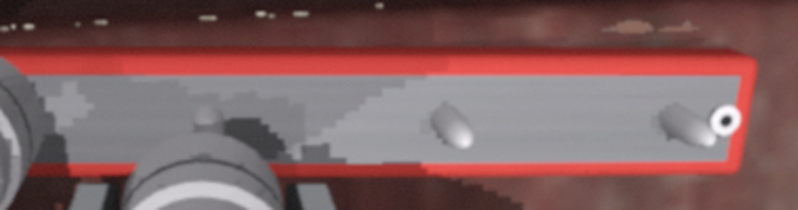

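```bash
python3 - <<'E'
from h import *
w=get_image("wrist")
f=lambda x,y:(220+(x+.5)/2.1-.5,200+(y+.5)/2.1-.5)
for n,p,z in [("c tip",(461,135),.0305),("d tip",(709,136),.0305),("b foot",(207,117),.016),("c foot",(441,118),.016),("d foot",(668,117),.016)]: print(n,onz(w,f(*p),z).round(4))
E
```

```text
c tip [0.5173 0.3367 0.0305]
d tip [0.5808 0.3329 0.0305]
b foot [0.4555 0.3399 0.016 ]
c foot [0.5163 0.3365 0.016 ]
d foot [0.5776 0.3335 0.016 ]
```

move_arm([
  [0.25,0.1,0,0,2.0],
  [0.25,0.1,2,0,2.0],
  [0.25,0.1,3.5,0,2.0],
  [0.25,0.1,4.5,0,2.0],
  [0.25,0.1,4.8,0,2.0],
])

```text
t: 9.12
tool_pos: [0.4556, 0.3411, 0.0507]
tool_rot: [-2.274, -2.167, 0.004]
contact_force: [0.3, 0.8, -1.0]
opening: 0.0294
```

move_arm([
  [0,0,0.1,0,2.0],
  [0,0,0.1,0,2.0],
])

```text
t: 9.38
tool_pos: [0.4569, 0.3417, 0.0518]
tool_rot: [2.274, 2.167, 0.001]
contact_force: [-0.1, -0.8, -1.0]
opening: 0.0293
```

```bash
python3 - <<'E'
from h import *
o=sensors.get_obs(); print(o["tool_pos"],o["opening"],o["contact_force"])
w=get_image("wrist"); cv2.imwrite("pics/w10.png",w["image"][:,:,::-1])
d=get_image("scene"); crop(d,300,250,440,390,4,"c14.png")
E
```

```text
[0.45685449 0.34173288 0.0518245 ] 0.029306463870582746 [-0.09282956 -0.8309344  -0.99709121]
```

View pics/c14.png

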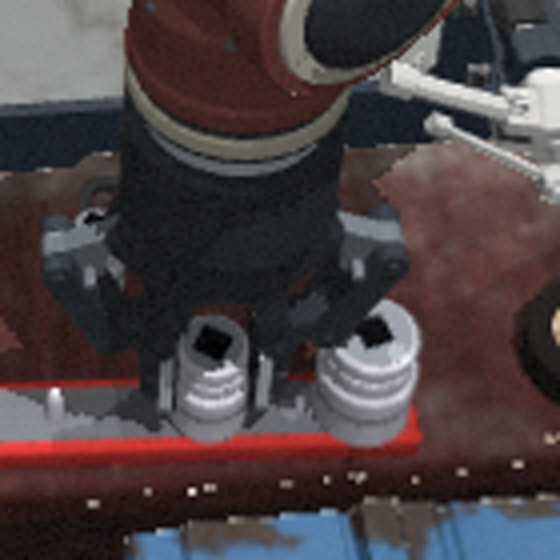

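move_arm([
  [0,0,0.2,0,2.0],
  [0,0,0.2,0,4.0],
  [0,0,0.2,0,4.0],
  [0,0,0.2,0,4.0],
])

```text
t: 9.98
tool_pos: [0.4566, 0.3416, 0.0495]
tool_rot: [2.274, 2.167, 0.001]
contact_force: [-0.2, 0.4, 0.9]
opening: 0.04
```

```bash
python3 - <<'E'
from h import *
o=sensors.get_obs(); print(o["tool_pos"],o["opening"],o["contact_force"])
w=get_image("wrist"); cv2.imwrite("pics/w11.png",w["image"][:,:,::-1])
d=get_image("scene"); crop(d,300,250,440,390,4,"c15.png")
E
```

```text
[0.45660365 0.34159419 0.04950533] 0.03999941010835107 [-0.18688797  0.43575029  0.91817693]
```

View pics/c15.png

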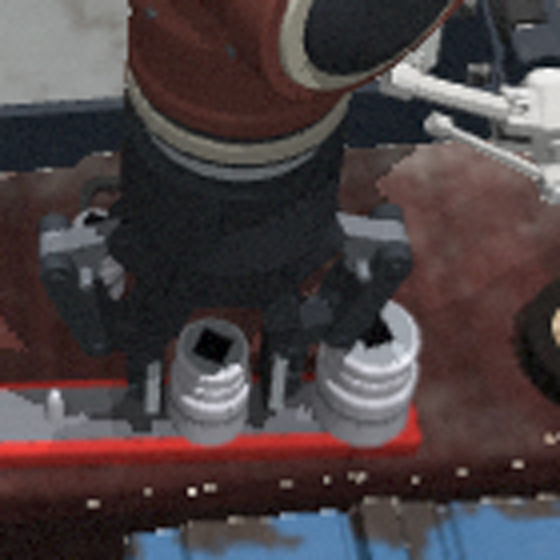

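View pics/w11.png

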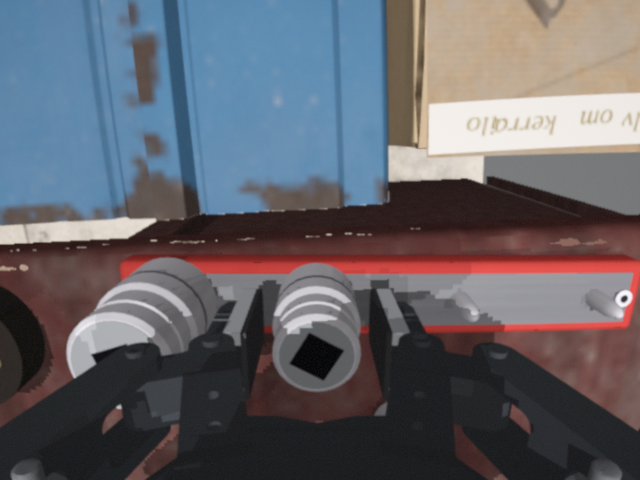

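move_arm([
  [0,0,-4.5,0,4.0],
  [0,0,-9,0,4.0],
  [-3.8,2,-9,0,4.0],
  [-7.5,4.1,-9,0,4.0],
  [-7.5,4.1,-7,0,4.0],
])

```text
t: 10.7
tool_pos: [0.4963, 0.2634, 0.1212]
tool_rot: [2.276, 2.162, 0.007]
contact_force: [-0.5, 0.1, -0.0]
opening: 0.0399
```

move_arm([
  [0,0,0,0,4.0],
  [0,0,0,0,4.0],
])

```text
t: 10.95
tool_pos: [0.4931, 0.2653, 0.1187]
tool_rot: [-2.272, -2.168, 0.002]
contact_force: [-0.3, -0.0, 1.2]
opening: 0.04
```

```bash
python3 - <<'E'
from h import *
o=sensors.get_obs(); print(o["tool_pos"],o["opening"],o["contact_force"])
w=get_image("wrist"); cv2.imwrite("pics/w12.png",w["image"][:,:,::-1]); np.savez("w12.npz",**w)
d=get_image("scene"); crop(d,230,230,430,380,4,"c16.png")
E
```

```text
[0.49306085 0.26533575 0.11873224] 0.03999708720637007 [-0.32646732 -0.04505869  1.20674528]
```

View pics/c16.png

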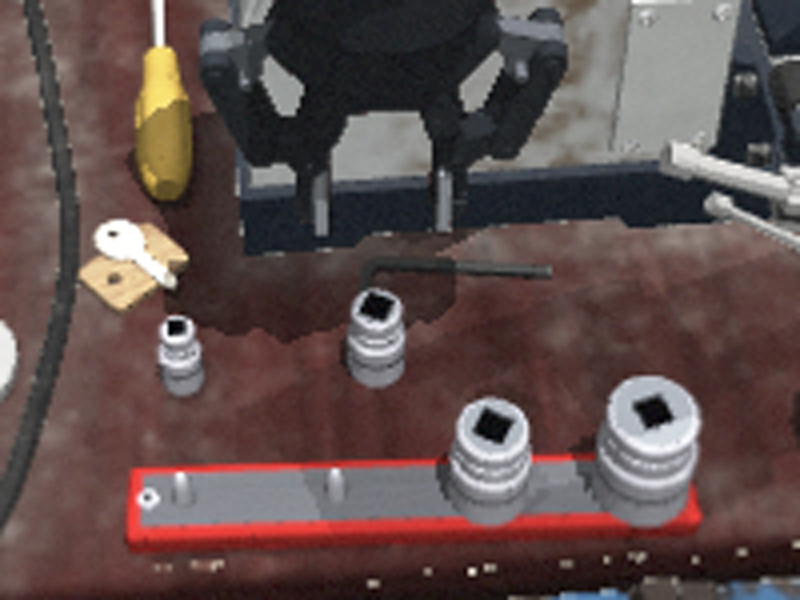

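View pics/w12.png

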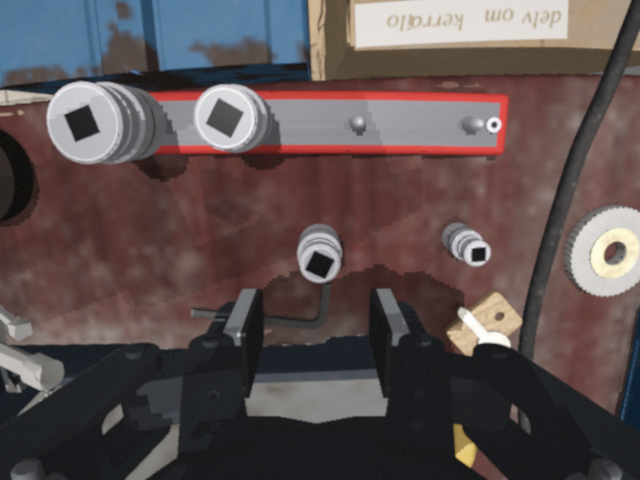

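```bash
python3 - <<'E'
from h import *
w=dict(np.load("w12.npz"))
for a in [(83,123,.066),(222,118,.061),(319,265,.042),(478,254,.038)]:
    g=cv2.cvtColor(w["image"],cv2.COLOR_RGB2GRAY)[a[1]-14:a[1]+14,a[0]-14:a[0]+14].min()
    print(hole(w,*a,th=int(g)+30))
crop(w,330,80,520,170,4,"c17.png")
E
```

```text
(array([ 81.9, 122.8]), np.int32(624), array([0.393 , 0.3422, 0.066 ]))
(array([223. , 117.7]), np.int32(626), array([0.455 , 0.3402, 0.061 ]))
(array([319.3, 264.4]), np.int32(389), array([0.4938, 0.2641, 0.042 ]))
(array([478.3, 254. ]), np.int32(134), array([0.5798, 0.2644, 0.038 ]))
```

View pics/c17.png

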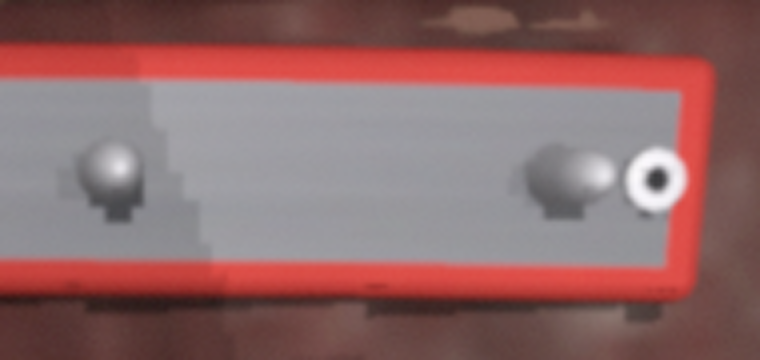

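```bash
python3 - <<'E'
from h import *
w=dict(np.load("w12.npz"))
f=lambda x,y:(330+(x+.5)/4-.5,80+(y+.5)/4-.5)
for p,z in [((118,168),.031),((596,175),.031),((110,176),.015),((552,178),.015)]: print(onz(w,f(*p),z).round(4))
E
```

```text
[0.5175 0.3358 0.031 ]
[0.5794 0.3327 0.031 ]
[0.518 0.335 0.015]
[0.5794 0.3325 0.015 ]
```

move_arm([
  [0,0,3,0,3.8],
  [0,0,6,0,3.8],
  [0,0,8,0,3.8],
  [0,0,8.8,0,3.8],
  [0,0,8.8,0,3.8],
])

```text
t: 11.68
tool_pos: [0.4938, 0.2648, 0.0313]
tool_rot: [-2.274, -2.168, 0.0]
contact_force: [-0.5, 0.4, 0.0]
opening: 0.0385
```

```bash
python3 - <<'E'
from h import *
o=sensors.get_obs(); print(o["tool_pos"],o["opening"],o["contact_force"])
w=get_image("wrist"); cv2.imwrite("pics/w13.png",w["image"][:,:,::-1])
E
```

```text
[0.49382675 0.26480651 0.03129357] 0.03846027559959211 [-0.50660332  0.42070135  0.00996619]
```

View pics/w13.png

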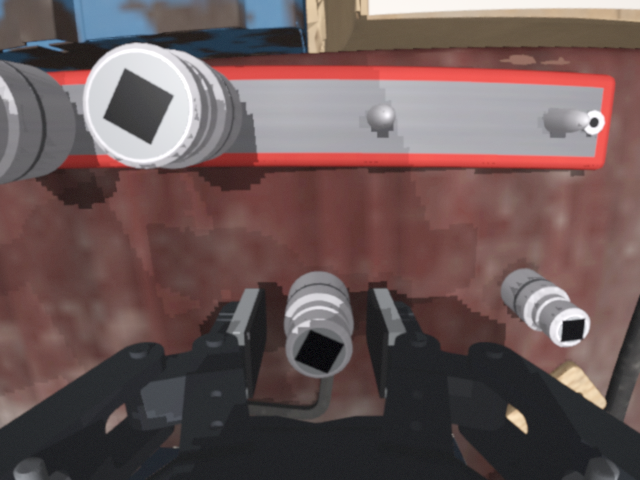

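Socket 25 sits centred between the pads (hole near (320,352)). Closing in place, with no z shift.

move_arm([
  [0,0,0,0,1.4],
  [0,0,0,0,1.4],
  [0,0,0,0,1.4],
  [0,0,0,0,1.4],
])

```text
t: 12.22
tool_pos: [0.495, 0.2651, 0.0329]
tool_rot: [2.274, 2.167, 0.004]
contact_force: [-1.1, 0.0, 5.6]
opening: 0.0225
```

move_arm([
  [0,0,-3,0,1.4],
  [0,0,-6.5,0,1.4],
  [3.6,1.0,-6.5,0,1.4],
  [7.2,2.0,-6.5,0,1.4],
  [7.2,2.0,-6.5,0,1.4],
])

```text
t: 12.85
tool_pos: [0.5174, 0.3371, 0.0961]
tool_rot: [-2.272, -2.17, -0.0]
contact_force: [-0.1, -0.9, -0.3]
opening: 0.0223
```

```bash
python3 - <<'E'
from h import *
o=sensors.get_obs(); print(o["tool_pos"],o["opening"],o["contact_force"])
w=get_image("wrist"); cv2.imwrite("pics/w14.png",w["image"][:,:,::-1])
d=get_image("scene"); crop(d,250,230,430,380,4,"c18.png")
E
```

```text
[0.5173931  0.33710628 0.09611706] 0.022294222661126458 [-0.13189529 -0.91258499 -0.31681107]
```

View pics/w14.png

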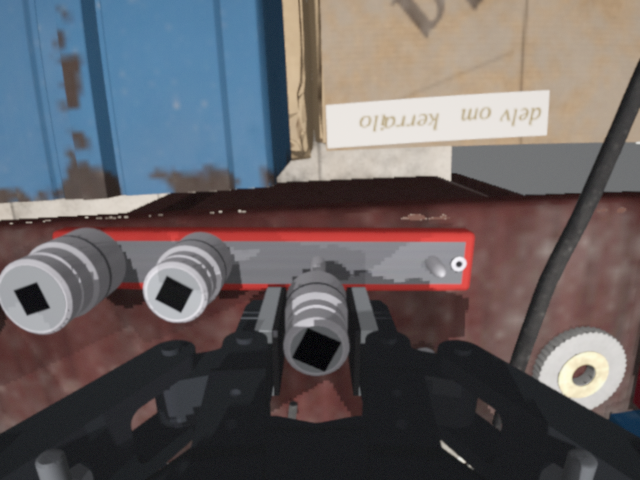

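View pics/c18.png

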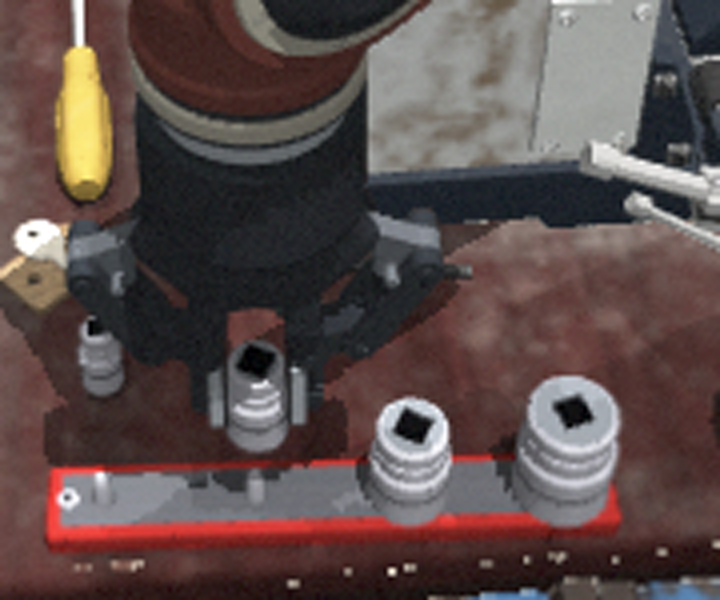

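```bash
python3 - <<'E'
from h import *
d=get_image("scene"); w=get_image("wrist")
a=hole(w,317,350,.107,r=24,th=25);b=hole(d,314,320,.107,r=7,th=30)
print(a,b,tri(w,a[0],d,b[0]),sensors.get_obs()["tool_pos"])
b32=hole(w,176,294,.061,r=18,th=50); print(b32)
E
```

```text
(array([316. , 349.5]), np.int32(1086), array([0.5158, 0.335 , 0.107 ])) (array([313.5, 319.5]), np.int32(48), array([0.5171, 0.3358, 0.107 ])) [0.5162 0.3302 0.0991] [0.51658854 0.33468024 0.09558262]
(array([174.7, 289.3]), np.int32(649), array([0.4552, 0.3395, 0.061 ]))
```

move_arm([
  [0,0.1,2,0,1.4],
  [0,0.1,3.5,0,1.4],
  [0,0.1,4.5,0,1.4],
  [0,0.1,4.9,0,1.4],
  [0,0.1,5.0,0,1.4],
])

```text
t: 13.68
tool_pos: [0.5184, 0.3355, 0.0469]
tool_rot: [-2.274, -2.167, 0.001]
contact_force: [-3.1, -1.5, 7.2]
opening: 0.0224
```

move_arm([
  [0,0,0.1,0,1.4],
  [0,0,0.1,0,1.4],
])

```text
t: 13.92
tool_pos: [0.5187, 0.3357, 0.0469]
tool_rot: [2.274, 2.167, 0.0]
contact_force: [-3.8, -1.8, 7.4]
opening: 0.0225
```

move_arm([
  [0,0,0,0,3.4],
  [0,0,0,0,3.4],
  [0,0,0,0,3.4],
  [0,0,-5,0,3.4],
  [0,0,-9,0,3.4],
])

```text
t: 14.55
tool_pos: [0.5183, 0.3355, 0.1363]
tool_rot: [-2.274, -2.167, 0.0]
contact_force: [1.1, -0.8, 0.9]
opening: 0.0342
```

```bash
python3 - <<'E'
from h import *
o=sensors.get_obs(); print(o["tool_pos"],o["opening"],o["contact_force"])
d=get_image("scene"); crop(d,250,230,430,380,4,"c19.png")
E
```

```text
[0.51826261 0.33549837 0.13625177] 0.03418901397103243 [ 1.14481619 -0.82101508  0.89447097]
```

View pics/c19.png

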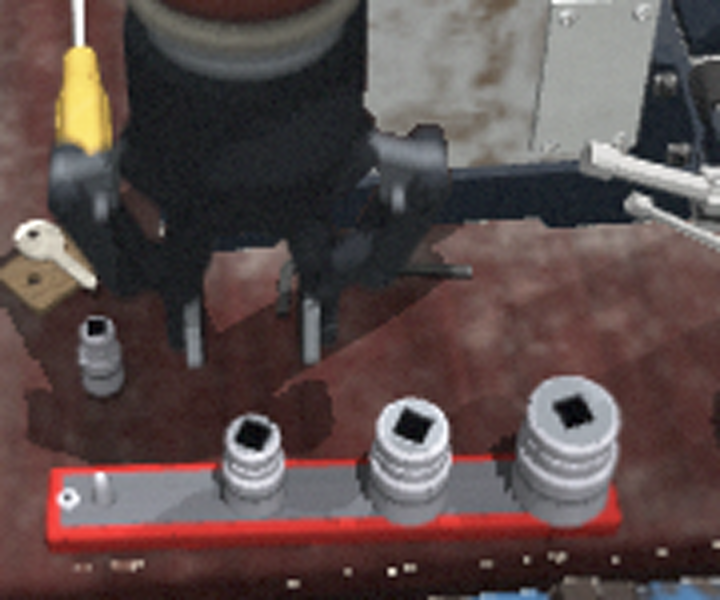

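move_arm([
  [-2.3,2.2,0,0,3.2],
  [-4.6,4.4,0,0,3.2],
  [-6.8,6.5,1.5,0,3.2],
  [-6.8,6.5,1.5,0,3.2],
  [-6.8,6.5,1.5,0,3.2],
])

```text
t: 15.22
tool_pos: [0.5796, 0.2648, 0.1201]
tool_rot: [-2.274, -2.167, 0.0]
contact_force: [0.3, -0.0, 0.1]
opening: 0.0317
```

```bash
python3 - <<'E'
from h import *
o=sensors.get_obs(); print(o["tool_pos"],o["opening"],o["contact_force"],o["effort"])
w=get_image("wrist"); cv2.imwrite("pics/w15.png",w["image"][:,:,::-1]); np.savez("w15.npz",**w)
d=get_image("side"); cv2.imwrite("pics/side2.png",d["image"][:,:,::-1])
d=get_image("scene"); cv2.imwrite("pics/s3.png",d["image"][:,:,::-1])
E
```

```text
[0.5796094  0.26475712 0.12008943] 0.03171951445145278 [ 3.16546655e-01 -1.40491722e-04  1.42084622e-01] [-6.63149469e-01 -4.19653451e+01 -3.40206170e+01 -2.94039573e-02
  8.25121697e-04 -1.95016887e-04]
```

View pics/w15.png

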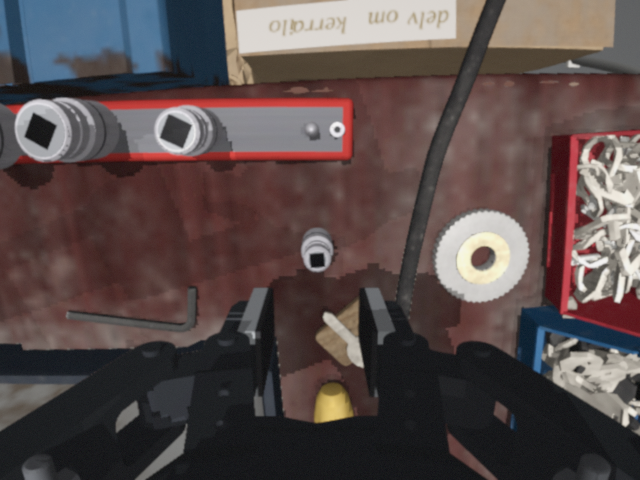

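View pics/side2.png

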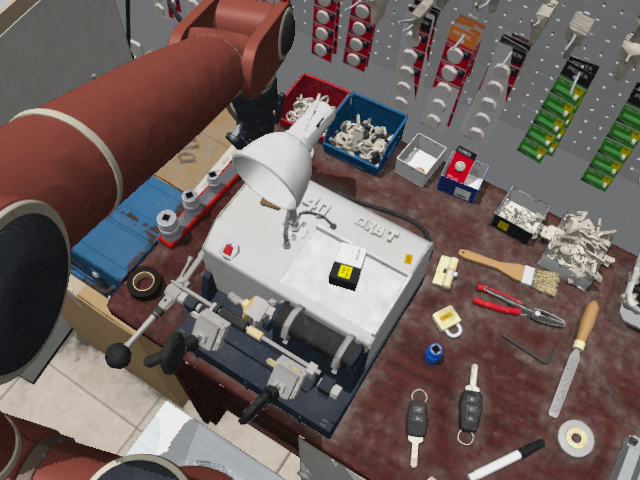

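View pics/s3.png

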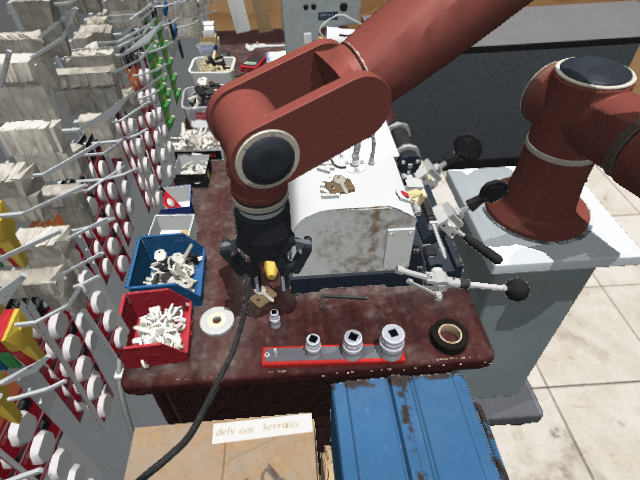

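```bash
python3 - <<'E'
from h import *
d=get_image("scene")
for L in [.2,.25,.3,.35]:
    print(L,proj(d,[.5796,.2645,.12+L]))
w=dict(np.load("w15.npz"))
print(hole(w,317,260,.038,r=12,th=60))
s=get_image("side")
# forearm axis projections now: TCP z .12
L1,L2=.4165,.605
def arm(r,z,Lt):
    y=z+.110; D=np.hypot(r,y); a=np.arccos((L1**2+D**2-L2**2)/(2*L1*D)); q2=np.arctan2(r,y)-a
    zs=Lt-.11; return (L1*np.sin(q2),zs+L1*np.cos(q2)),(r,zs+y)
for Lt in (.25,.3):
  for z in (.12,.031):
    e,wr=arm(.638,z,Lt); 
    az=np.arctan2(.2645,.5798)
    for t in (0,.25,.5,.75,1):
        r=e[0]+t*(wr[0]-e[0]);zz=e[1]+t*(wr[1]-e[1]); P=[r*np.cos(az),r*np.sin(az),zz]
        print(Lt,z,t,np.round(P,3),proj(s,P).round(),proj(d,P).round())
E
```

```text
0.2 [257.90409892 177.31776751]
0.25 [253.78114917 143.28322092]
0.3 [249.05073407 104.42555235]
0.35 [243.55946922  59.56565025]
(array([316.9, 259.9]), np.int32(156), array([0.5792, 0.2643, 0.038 ]))
0.25 0.12 0 [0.056 0.025 0.552] [ 70. 386.] [ 645. -103.]
0.25 0.12 0.25 [0.187 0.085 0.507] [140. 242.] [552. -44.]
0.25 0.12 0.5 [0.318 0.145 0.461] [188. 148.] [456.  17.]
0.25 0.12 0.75 [0.449 0.205 0.416] [223.  82.] [357.  79.]
0.25 0.12 1 [0.58  0.265 0.37 ] [248.  34.] [253. 143.]
0.25 0.031 0 [0.086 0.039 0.546] [ 86. 345.] [626. -94.]
0.25 0.031 0.25 [0.209 0.095 0.48 ] [154. 234.] [531. -17.]
0.25 0.031 0.5 [0.333 0.152 0.413] [199. 163.] [439.  58.]
0.25 0.031 0.75 [0.457 0.208 0.347] [230. 115.] [349. 130.]
0.25 0.031 1 [0.58  0.265 0.281] [253.  79.] [260. 201.]
0.3 0.12 0 [0.056 0.025 0.602] [ 42. 361.] [ 668. -156.]
0.3 0.12 0.25 [0.187 0.085 0.557] [126. 210.] [568. -93.]
0.3 0.12 0.5 [0.318 0.145 0.511] [180. 115.] [466. -29.]
0.3 0.12 0.75 [0.449 0.205 0.466] [218.  51.] [360.  36.]
0.3 0.12 1 [0.58  0.265 0.42 ] [245.   6.] [248. 105.]
0.3 0.031 0 [0.086 0.039 0.596] [ 63. 317.] [ 647. -146.]
0.3 0.031 0.25 [0.209 0.095 0.53 ] [142. 204.] [545. -63.]
0.3 0.031 0.5 [0.333 0.152 0.463] [192. 134.] [447.  17.]
0.3 0.031 0.75 [0.457 0.208 0.397] [226.  88.] [351.  94.]
0.3 0.031 1 [0.58  0.265 0.331] [250.  55.] [256. 170.]
```

move_arm([
  [0,0,2,0,3.2],
  [0,0,4,0,3.2],
  [0,0,5,0,3.2],
  [0,0,5,0,3.2],
])

```text
t: 15.98
tool_pos: [0.5787, 0.2641, 0.0681]
tool_rot: [-2.273, -2.166, 0.005]
contact_force: [0.1, 0.5, 0.7]
opening: 0.0321
```

```bash
python3 - <<'E'
from h import *
o=sensors.get_obs(); print(o["tool_pos"],o["opening"],o["contact_force"],o["effort"])
d=get_image("side"); crop(d,100,0,400,280,2,"side3.png")
d=get_image("scene"); crop(d,200,0,480,280,2,"s4.png")
E
```

```text
[0.57871394 0.26406255 0.0680853 ] 0.032056387478483356 [0.05453894 0.49158674 0.6981717 ] [ 1.10835401e-03 -4.30192959e+01 -3.23250639e+01 -5.78138824e-04
 -2.42344447e-02  8.88878390e-05]
```

View pics/side3.png

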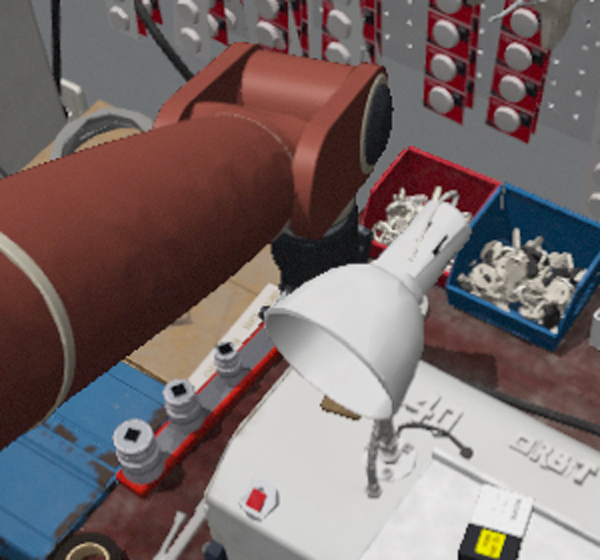

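View pics/s4.png

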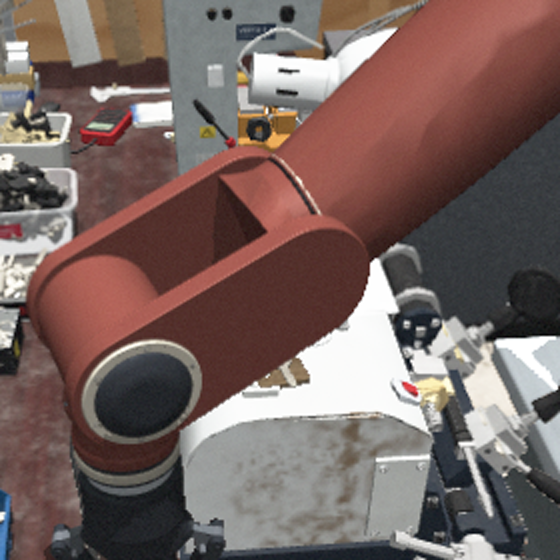

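move_arm([
  [0,0,1,0,3.2],
  [0,0,2,0,3.2],
  [0,0,2,0,3.2],
])

```text
t: 16.45
tool_pos: [0.5789, 0.2641, 0.0487]
tool_rot: [-2.273, -2.167, 0.004]
contact_force: [1.1, 0.2, -0.9]
opening: 0.0321
```

```bash
python3 - <<'E'
from h import *
o=sensors.get_obs(); print(o["tool_pos"],o["opening"],o["contact_force"],o["effort"])
d=get_image("side"); crop(d,100,0,400,280,2,"side4.png")
w=get_image("wrist"); cv2.imwrite("pics/w16.png",w["image"][:,:,::-1])
E
```

```text
[0.57889355 0.26414781 0.04873836] 0.03212980283587753 [ 1.14226033  0.20794888 -0.85699049] [-4.61579603e-02 -4.41097927e+01 -3.23198640e+01 -1.86474601e-03
 -5.10299311e-02  2.56269510e-05]
```

View pics/side4.png

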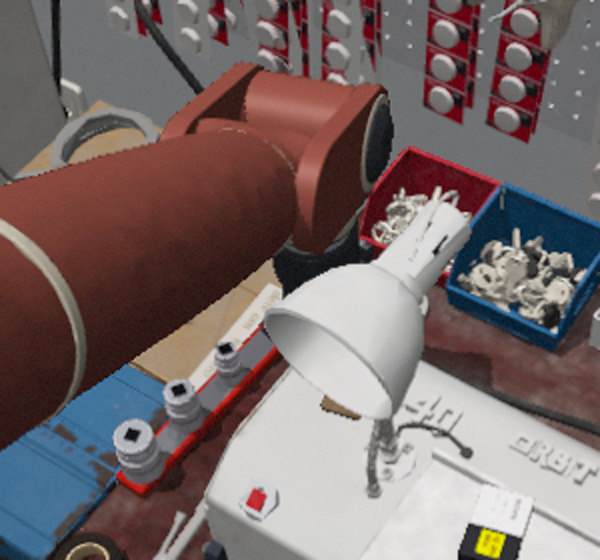

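View pics/w16.png

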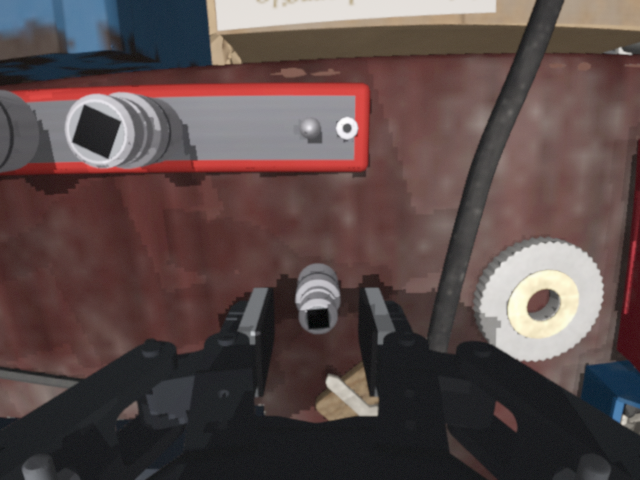

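move_arm([
  [0,0,1,0,3.2],
  [0,0,1.9,0,3.2],
  [0,0,1.9,0,3.2],
])

```text
t: 16.92
tool_pos: [0.5789, 0.2641, 0.0297]
tool_rot: [-2.273, -2.167, 0.004]
contact_force: [-0.3, -1.1, 1.4]
opening: 0.0321
```

```bash
python3 - <<'E'
from h import *
o=sensors.get_obs(); print(o["tool_pos"],o["opening"],o["contact_force"],o["effort"])
w=get_image("wrist"); cv2.imwrite("pics/w17.png",w["image"][:,:,::-1])
E
```

```text
[0.57886391 0.26413984 0.02971132] 0.03214733509675008 [-0.33422294 -1.09329559  1.37872998] [-3.95653211e-02 -4.44779313e+01 -3.15819526e+01 -1.65410660e-03
 -4.35892423e-02  4.53941311e-06]
```

View pics/w17.png

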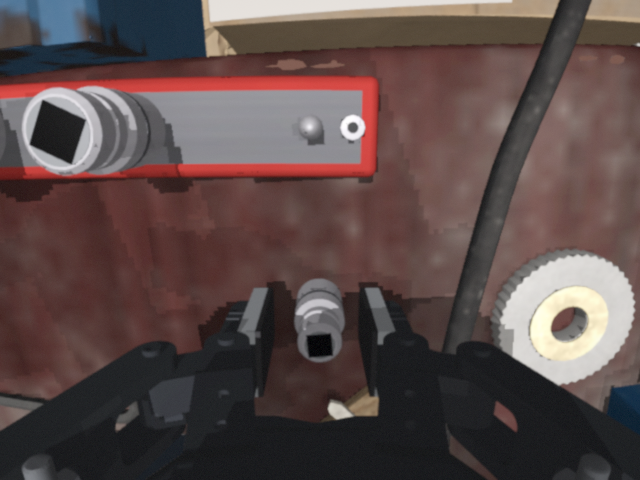

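move_arm([
  [0,0,0,0,0.8],
  [0,0,0,0,0.8],
  [0,0,0,0,0.8],
  [0,0,0,0,0.8],
])

```text
t: 17.48
tool_pos: [0.5801, 0.2646, 0.0316]
tool_rot: [2.274, 2.167, 0.001]
contact_force: [0.2, -0.3, 0.2]
opening: 0.015
```

move_arm([
  [0,0,-3,0,0.8],
  [0,0,-6.5,0,0.8],
  [3.4,-0.2,-6.5,0,0.8],
  [6.8,-0.4,-6.5,0,0.8],
  [6.8,-0.4,-6.5,0,0.8],
])

```text
t: 18.1
tool_pos: [0.5788, 0.3344, 0.0963]
tool_rot: [-2.271, -2.17, -0.0]
contact_force: [-0.4, 0.4, -1.9]
opening: 0.0154
```

move_arm([
  [0,0,0,0,0.8],
])

```text
t: 18.23
tool_pos: [0.5789, 0.3322, 0.0958]
tool_rot: [2.274, 2.168, -0.002]
contact_force: [-0.3, 0.0, -0.5]
opening: 0.0155
```

```bash
python3 - <<'E'
from h import *
o=sensors.get_obs(); print(o["tool_pos"],o["opening"],o["contact_force"])
w=get_image("wrist"); cv2.imwrite("pics/w18.png",w["image"][:,:,::-1])
d=get_image("scene"); crop(d,240,230,420,380,4,"c20.png")
a=hole(w,318,343,.1035,r=20,th=30);b=hole(d,272,320,.1035,r=10,th=30)
print(a,b,tri(w,a[0],d,b[0]))
E
```

```text
[0.57888826 0.33219276 0.09584691] 0.015506553773274737 [-0.29834354  0.02565809 -0.51621546]
(array([315.9, 343.2]), np.int32(455), array([0.5781, 0.3324, 0.1035])) (array([271.9, 322.1]), np.int32(18), array([0.5791, 0.3325, 0.1035])) [0.5785 0.3345 0.1068]
```

View pics/w18.png

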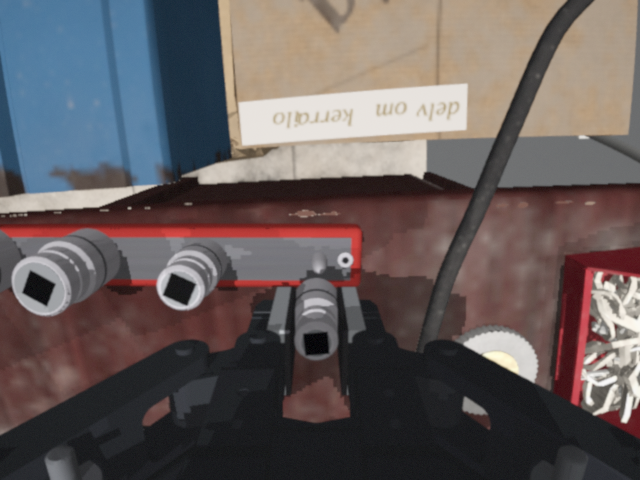

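View pics/c20.png

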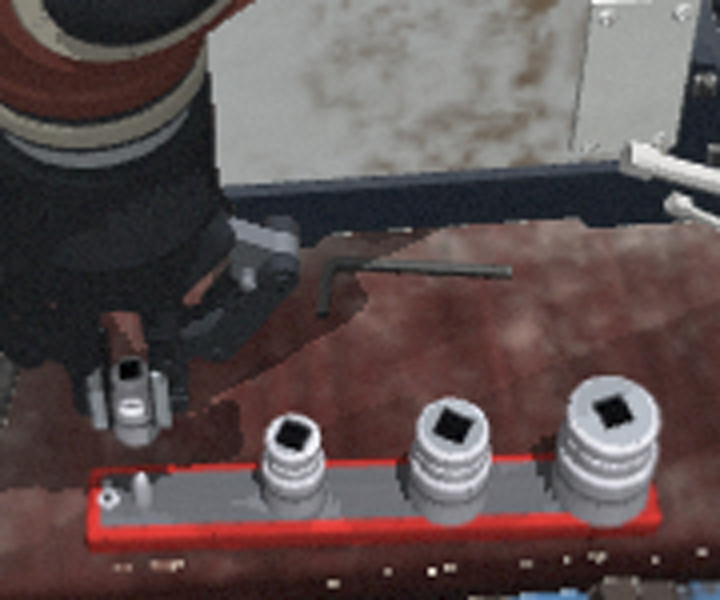

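move_arm([
  [0,0.08,0,0,0.8],
  [0,0.08,2,0,0.8],
  [0,0.08,3,0,0.8],
  [0,0.08,3.7,0,0.8],
  [0,0.08,3.7,0,0.8],
])

```text
t: 18.95
tool_pos: [0.5793, 0.3323, 0.058]
tool_rot: [-2.274, -2.167, 0.003]
contact_force: [0.4, -0.4, -1.3]
opening: 0.0151
```

move_arm([
  [0,0,0.6,0,0.8],
  [0,0,1.1,0,0.8],
  [0,0,1.2,0,0.8],
  [0,0,1.2,0,0.8],
])

```text
t: 19.45
tool_pos: [0.58, 0.3326, 0.0473]
tool_rot: [-2.274, -2.167, 0.0]
contact_force: [0.8, -0.4, -0.4]
opening: 0.0157
```

```bash
python3 - <<'E'
from h import *
o=sensors.get_obs(); print(o["tool_pos"],o["opening"],o["contact_force"])
d=get_image("scene"); crop(d,240,230,420,380,4,"c21.png")
E
```

```text
[0.57995413 0.33258119 0.04726686] 0.015714422242372954 [ 0.82687264 -0.35590062 -0.419955  ]
```

View pics/c21.png

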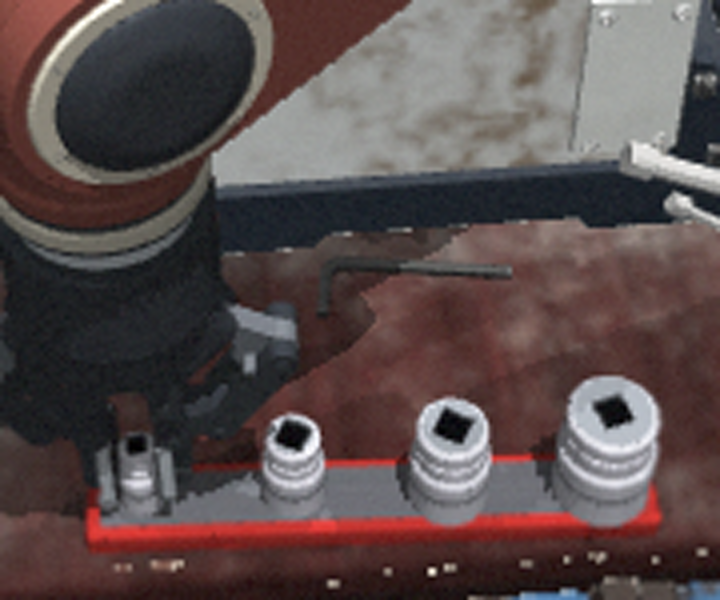

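move_arm([
  [0,0,0.2,0,0.8],
  [0,0,0.2,0,0.8],
  [0,0,0.2,0,2.8],
  [0,0,0.2,0,2.8],
  [0,0,0.2,0,2.8],
])

```text
t: 20.12
tool_pos: [0.58, 0.3326, 0.0453]
tool_rot: [-2.274, -2.167, 0.0]
contact_force: [0.8, -0.3, 1.4]
opening: 0.0278
```

move_arm([
  [0,0,-4,0,2.8],
  [0,0,-9,0,2.8],
  [0,0,-14,0,2.8],
  [0,0,-16,0,2.8],
  [0,0,-16,0,2.8],
])

```text
t: 20.75
tool_pos: [0.5807, 0.3329, 0.2068]
tool_rot: [2.273, 2.167, 0.004]
contact_force: [0.8, 0.6, -0.1]
opening: 0.0277
```

```bash
python3 - <<'E'
from h import *
o=sensors.get_obs(); print(o["tool_pos"],o["opening"],o["contact_force"])
d=get_image("scene"); crop(d,240,260,420,380,4.4,"c22.png")
w=get_image("wrist"); cv2.imwrite("pics/w19.png",w["image"][:,:,::-1]); np.savez("w19.npz",**w)
E
```

```text
[0.58069903 0.3328565  0.20683576] 0.0277290070808002 [ 0.8084805   0.58715351 -0.10538118]
```

View pics/c22.png

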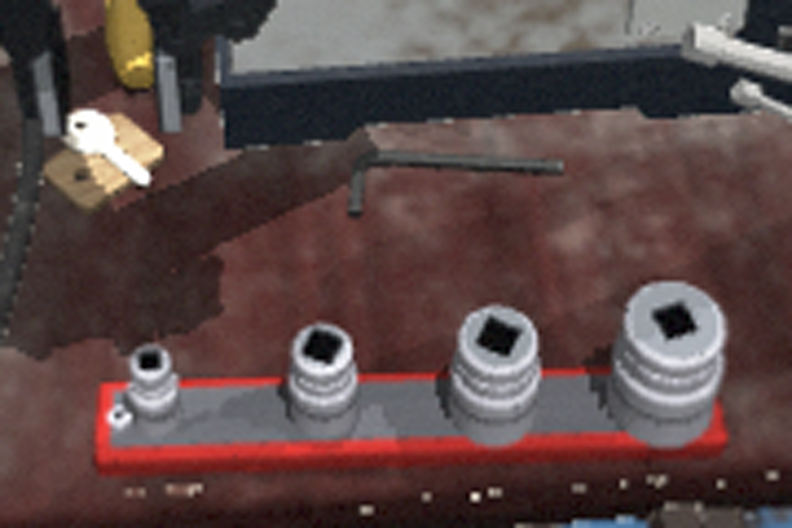

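View pics/w19.png

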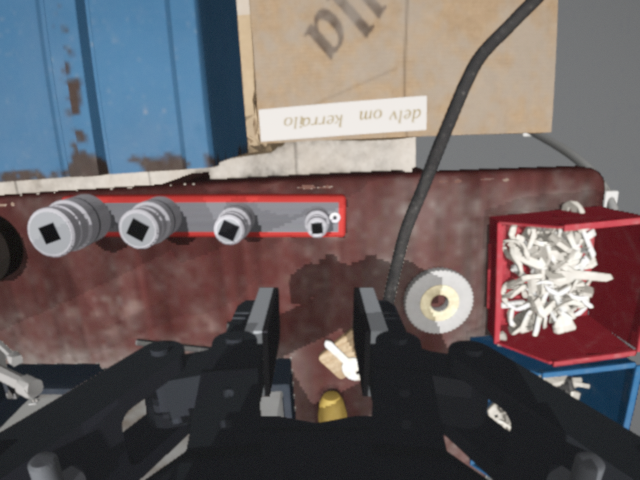

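```bash
python3 - <<'E'
from h import *
w=dict(np.load("w19.npz")); d=get_image("scene")
gw=cv2.cvtColor(w["image"],cv2.COLOR_RGB2GRAY);gd=cv2.cvtColor(d["image"],cv2.COLOR_RGB2GRAY)
for n,a,b,z in [("39",(49,233),(240+673/4.4,260+320/4.4),.066),("32",(141,230),(240+498/4.4,260+336/4.4),.061),("25",(229,230),(240+324/4.4,260+346/4.4),.056),("18",(317,228),(240+150/4.4,260+360/4.4),.052)]:
    b=(int(round(b[0])),int(round(b[1])))
    m=lambda g,p,r:int(g[p[1]-r:p[1]+r,p[0]-r:p[0]+r].min())+35
    A=hole(w,*a,z,r=8,th=m(gw,a,8));B=hole(d,*b,z,r=5,th=m(gd,b,5))
    print(n,z,A[2],B[2],tri(w,A[0],d,B[0]))
E
```

```text
39 0.066 [0.3924 0.3421 0.066 ] [0.3948 0.3417 0.066 ] [0.3951 0.3432 0.0693]
32 0.061 [0.4559 0.3399 0.061 ] [0.4568 0.3394 0.061 ] [0.4569 0.3404 0.0627]
25 0.056 [0.5174 0.3352 0.056 ] [0.519  0.3348 0.056 ] [0.5186 0.3361 0.0585]
18 0.052 [0.5791 0.3326 0.052 ] [0.5806 0.3332 0.052 ] [0.5799 0.3326 0.0512]
```

```bash
python3 -c "
from station import order
print(order.finish_job())"
```

```text
the job is handed in; nothing more can be done
None
```

I put all three loose sockets on the rail and handed the job in at about 21 s. The row runs 39 (untouched on peg_a), 32 on peg_b, 25 on peg_c and 18 on peg_d. The blue look-alike socket was left alone.

**Last checks:** The scene and wrist views both show all four sockets upright on the rail. The socket tops measured 69, 63, 58.5 and 51 mm high. Fully seated they should be 66, 61, 56 and 52 mm, so the worst difference is 3 mm. A socket stuck on a peg tip would stand 18 mm too high. Their centres were within about 2 mm of the peg positions, and the open gripper was about 0.2 m above the surface, touching nothing.

**What went wrong:** In the first grasp of the 32 mm socket I entered a wrong first row. It drove the tool toward the desk (up to 20 mm was commanded) while the fingers closed, so the socket was gripped too low and lifted about 15 mm. I set it back on the desk and gripped it again at the right height. The forces reported after that slip stayed under 2 N, but I have no reading for the moment of the dip itself. Otherwise, the highest force reported after any move was about 8 N, while seating the 25 mm socket.

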